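Size a breathing filter in the tapered gauge

ROBOT

A 6-joint arm with a two-finger parallel gripper is mounted at the origin on the work surface. World frame = base frame: x ahead of the robot, y to its left, z up, the work surface at z = 0. Lengths are in m, angles in rad, forces in N, time in s.
With the tool pointing down it reaches from about 0.225 to 0.875 m from the base axis. Payload 3.4 kg.
Tool frame: the origin (TCP) lies between the finger pads; the fingertips stand 19 mm ahead of it and the grasp point (between the pads) is the TCP (manip.tip_reach is the distance from the TCP to the fingertips, in m); z points along the fingers, x is the direction in which the jaws open and shut, and the axes are right-handed (so a half turn about z gives the same grasp; the last joint's range is limited). The gripper opens to 85 mm and grips with 20 to 120 N. Pads are 22 mm wide; open, the fingers measure 114 mm over their backs; the gripper's body (76 mm by 85 mm) begins 54 mm behind the grasp point. The pads swing forward as they close: fully open they stand 13 mm farther back than shut.
Start: joints at [1.205, 0.276, 1.505, -0, 1.361, -0.121], TCP at [0.139, 0.558, 0.25] pointing down, gripper open.
Joint ranges: [-2.89, 2.89], [-0.75, 2.08], [0.22, 2.7], [-1.18, 4.32], [0.11, 2.71], [-2.7, 2.7]. Speed limits (rad/s): [2.57, 2.57, 3.14, 3.14, 3.14, 3.14].

INTERFACE

Orientations are given as a unit quaternion [w, x, y, z].
In Python, from rig import manip gives the robot as it stands.
- The arm moves only by the tool send_rows, never from a script. Its arguments are lists of equal length, an entry for each row: "delta_pos": the shift along the tool's x, y, z normalised to -1 to 1, where 1 is 40 cm, a list of three; "angular": the turn, a rotation vector about the tool's x, y, z normalised to -1 to 1, where 1 is 0.08 rad, a list of three. A call has 1 to 5 rows; each row shifts and turns the commanded pose from where the row before left it, along the tool's axes as they then stand; what a row does not reach is not made up. A row lasts 1/12 s, in which the tool goes at most 41.7 mm and 7.16 degrees, less where a joint would pass 70% of its speed; a pose out of reach is approached as far as the arm can. A call with a number of a shift or a turn outside -1 to 1 is refused whole. A call with a gripper value outside its range is refused whole. "hand" is the finger opening in mm, from 0 to 85.4, set as the call begins (left out, the last holds). The fingers move at their own pace and stop on an object; "squeeze" is the grip in N (left out, the last holds). Time passes only in rows, so rows that do not move let the fingers close. It gives the time, the measured TCP pose, the force and the opening at its end, in the units of the state.
- manip.get_state(): the state, without advancing time (a new reading comes with each control period).
- manip.get_image(name): name is "side" or "top" or "wrist"; returns the picture (480x640x3 uint8, blue, green, red); there is no depth.
- manip.calibration(name): a dict with "fx", "fy", "cx", "cy" (pixels), "k1" (the pictures are not rectified: a ray, as slopes to the right and down, at radius r is drawn at 1 + k1 r^2 times it, then the intrinsics apply), "camera_from_world" (4x4, takes a point from world to camera coordinates). Camera axes: x right, y up, looking along -z (the intrinsics and any distortion apply to the point x, -y, -z); pixel columns grow to the right and rows downward; lengths in m; the calibration is good to about 2 mm. A picture is of the moment at which its call begins: read the wrist's pose just before it. calibration takes no time and is no camera call; for the wrist camera it gives the pose at the moment of the call.
- manip.sign_off(): hands the job in, once; it reports no verdict.
The state is a dict: "clock": time; "qpos": joint angles; "qd": joint speeds; "effort": joint torques, N m; "position": TCP position; "ee_rot": TCP orientation; "contact_force": force on the tool from outside, world axes, zero at the start; "moment": the same for the moment, N m; "width": finger opening in m.
Only numpy, scipy, OpenCV 4.12 (cv2) and the standard library are available. Lean on these libraries where they do the work, as an engineer would, in place of code of your own. Each camera call takes 0.05 s, during which the arm holds its last target.

TASK

Pull the breathing filter out from under the riser shelf (its mouthpiece tube sticks out to pull on), and leave it lying on the counter clear of the shelf, let go. Then take it up again (there is a finger grip on its top), stand it in the wide end of the tapered gauge's slot, slide it along the straight wall until it wedges between both walls, and leave it there. Last, slide the gauge's pointer in line with the middle of the filter to record where it stopped, and leave the other things on the counter where they are.

Things in the scene. Friction and masses are not known exactly. Their poses are not given: they have to be found in the camera images.
- filter: Loose white plastic breathing filter, 110 to 220 g: round housing 64 mm in diameter, 30 mm high; origin at the centre of its flat underside, z up. A rigid tube points to its -x, a finger grip stands on top. Starts flat on the counter, housing under the riser shelf, tube sticking out of the shelf's front towards the robot, turned up to 0.2 rad from the shelf.
- filter_tube (a point): On the axis of the filter's mouthpiece tube near its free end, at filter x = -120 mm, 16 mm above the underside. The tube is 20 mm in diameter, straight along the filter's x, and ends at x = -132 mm (a collar 26 mm in diameter lies next to the housing, up to x = -42 mm).
- filter_grip (a point): On the centre line of the filter's finger grip, 54 mm above the underside. The grip is an upright slab on the housing, 16 mm thick along the filter's x, 44 mm long along its y, from 30 to 64 mm above the underside.
- riser: Fixed light wooden riser shelf: board 160 mm (x) by 260 mm (y), underside 84 mm, top 96 mm above the counter; origin at the centre of its footprint on the counter. Open front edge at its x = -80 mm, facing the robot; side panels 12 mm thick at y = +-123 mm, closed back. Fixed steel tray and white jar on top, at x over -25 mm, up to 176 mm above the counter.
- gauge: Fixed tapered gauge: dark steel plate 240 mm (x) by 200 mm (y -120 to +80 mm), 6 mm thick; origin on the counter under the slot's middle. Slot along its x, wide mouth at -x, narrowing to +x. Straight aluminium wall along x: slot face at y = -36 mm, 14 mm thick, top 30 mm above the counter, ticks each 10 mm. The other wall is the fence.
- gauge_stop (a point): Point in the gauge's slot at gauge x = 25 mm, y = -4 mm, on the plate's top (6 mm above the counter): the middle of the stretch in which the filter wedges. Wedged, its centre is at gauge y = -4 mm and x between about 0 and 52 mm, differing from start to start. Keep it against the straight wall as it slides: pushed along the fence alone it can jam early. 4 to 8 N seats it; it then stays.
- fence: Fixed slanted slot wall, aluminium, 220 mm long (its x), 16 mm thick, 24 mm high, on the gauge's plate. Origin at the middle of its slot face, at the plate's top. The slot face is its plane y = 0 and looks to its -y; its x runs to the narrow end, turned -0.197 rad from the gauge's x (the slot narrows 1 in 5). Its distance from the straight wall differs at each start.
- pointer (a joint): The gauge's slide pointer: black block 18 mm thick along the gauge's x, 34 mm along y, 14 to 60 mm above the counter, on a track at gauge y = -75 mm, with a thin steel finger over the straight wall. Value (m): its centre's gauge x, from -0.105 to 0.105; starts at -0.10 to -0.06 (mouth end), slides with about 1.5 N, stays where left.
- pointer_tip (a point): The end of the pointer's steel finger, on the block's centre line, at gauge y = -36 mm and 33 mm above the counter; its axes are the gauge's axes. It reads right when its gauge x equals that of the filter's centre.
- mug: Bystander: white mug, 84 mm wide, 85 mm high, loose, left of the shelf; origin at the centre of its underside.
- glass_bottle: Bystander: clear glass bottle, 60 mm wide, 150 mm high, loose, at the back between shelf and gauge; origin at the centre of its underside.
- tape_roll: Bystander: roll of paper tape lying flat, 60 mm wide, 24 mm high, loose, in the middle near the robot; origin at the centre of its underside.
- bowl: Bystander: steel bowl, 110 mm wide, 40 mm high, loose, to the right of the gauge; origin at the centre of its underside.
- spare_mouthpiece: Bystander: a separate white mouthpiece tube, 22 mm in diameter, 120 mm long, without a housing, lying loose to the right of the gauge; origin under its middle, x along it.
- jar: Bystander: amber glass jar, 70 mm wide, 80 mm high, loose, behind the gauge; origin at the centre of its underside.
Mind the look-alikes: they are no part of the job. Leave any purple look-alike of the filter alone.

How it is judged:
By the outcome, as a careful person would: the job done as asked, in the order asked, and still so for the second after the job is handed in, with the robot touching nothing.
It also fails if it takes over 54 s, if anything falls off the work surface, if the arm or the gripper's body presses on something with over 40 N, if the wrist force passes 120 N, or if a joint passes its speed limit or range.

## Working session

There is one attempt and no reset: what is moved stays moved. The work goes in short steps, Python scripts to look and compute and a tool call to move; the robot and the scene stay as the last step left them, time stands still between calls to the robot, and variables do not carry over. Pictures are saved under pics/ and viewed, and the job is handed in when it is done.

Besides the shell and the picture viewer there is one more tool, called after ">>>" as name(argument=value, ...) on one line, values as JSON. send_rows: Moves the arm, as the interface text tells. Scaled input: -1 to 1 covers 40 cm each way for a shift and 0.08 rad each way for a turn. Its arguments: {"type":"object","properties":{"delta_pos":{"type":"array","items":{"type":"array","items":{"type":"number"}}},"angular":{"type":"array","items":{"type":"array","items":{"type":"number"}}},"hand":{"type":"number"},"squeeze":{"type":"number"}},"required":["delta_pos","angular"]}

```bash
ls; mkdir -p pics
python3 - <<'E'
from rig import manip
import cv2
s=manip.get_state();print(s)
for n in ["side","top"]:
    cv2.imwrite(f"pics/{n}0.png",manip.get_image(n)); print(n,manip.calibration(n))
print(manip.tip_reach)
E
```

```text
pics
{'clock': 0.0, 'qpos': array([ 1.20501599e+00,  2.76574973e-01,  1.50614705e+00,  2.76654269e-05,
        1.36071249e+00, -1.21017462e-01]), 'qd': array([6.43464871e-04, 9.59711657e-04, 9.27626678e-05, 1.18973957e-03,
       1.47059265e-03, 4.69836073e-04]), 'effort': array([ 3.02673334e-04, -4.16787708e+01, -2.45800334e+01, -2.37696750e-04,
        1.11483992e-02,  2.03739788e-06]), 'position': array([0.13916102, 0.55738427, 0.24944557]), 'ee_rot': array([ 4.63473465e-04,  7.88140484e-01,  6.15494703e-01, -7.95917686e-04]), 'contact_force': array([-0.41743471, -0.00941503, -0.35983967]), 'moment': array([-0.03400629,  0.01057471,  0.00502064]), 'width': 0.08550015751161996}
side {'fx': 485.8739717670544, 'fy': 485.8739717670544, 'cx': 323.0111089146004, 'cy': 240.03958700980894, 'k1': -0.09739893853920838, 'camera_from_world': array([[ 0.80477595, -0.59344456,  0.01261846, -0.41201633],
       [ 0.28632522,  0.4067345 ,  0.86751652, -0.24396448],
       [-0.51995532, -0.69454345,  0.49724829, -1.08402487],
       [ 0.        ,  0.        ,  0.        ,  1.        ]])}
top {'fx': 568.4217093627898, 'fy': 568.4217093627898, 'cx': 320.4645284010269, 'cy': 231.53481084152838, 'k1': 0.04916204010414623, 'camera_from_world': array([[-0.01455682, -0.9998304 , -0.01128116,  0.07018378],
       [ 0.99754219, -0.01529503,  0.06837867, -0.5290073 ],
       [-0.06853961, -0.01025806,  0.99759566, -1.74651946],
       [ 0.        ,  0.        ,  0.        ,  1.        ]])}
0.019
```

View pics/top0.png

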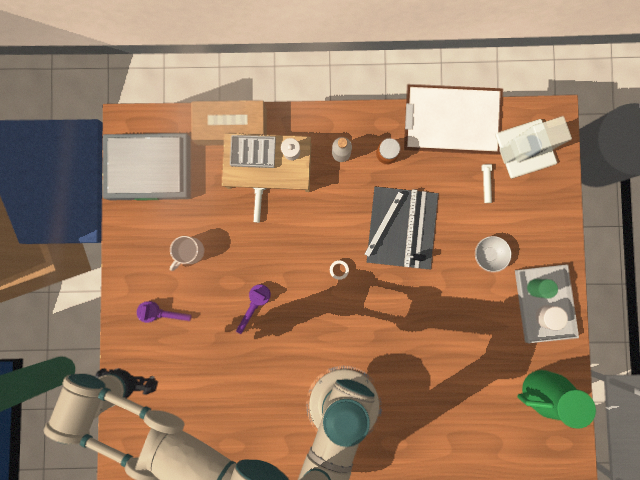

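View pics/side0.png

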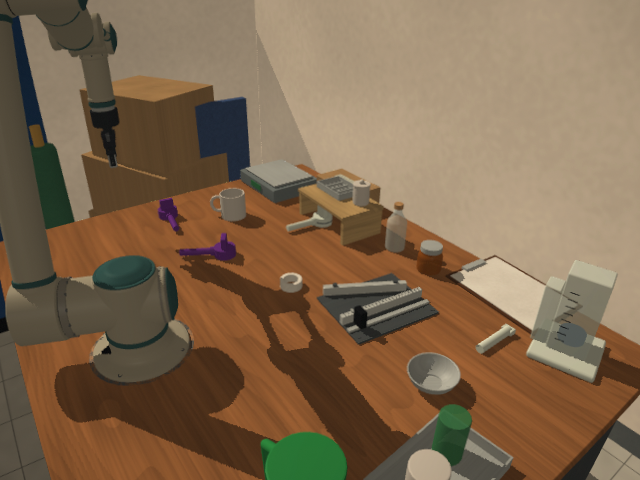

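The top view shows a white tube sticking out from under the shelf at (259,205), which is the filter. The look-alikes are the spare white mouthpiece at (488,183), which has no housing and isn't at the shelf, and purple ones at (260,295) and (150,312). The gauge is near (402,228), with its pointer at about (419,257). I'll check these in enlarged crops.

```bash
cat > h.py <<'E'
import numpy as np,cv2
from rig import manip
from scipy.spatial.transform import Rotation as R
def ray(n,u,v,c=None):
    c=c or manip.calibration(n)
    d=np.array([(u-c['cx'])/c['fx'],(v-c['cy'])/c['fy']]);p=d.copy()
    for _ in range(30): p=d/(1+c['k1']*(p@p))
    T=np.array(c['camera_from_world']);Rm=T[:3,:3]
    return -Rm.T@T[:3,3], Rm.T@np.array([p[0],-p[1],-1.])
def atz(n,u,v,z,c=None):
    o,d=ray(n,u,v,c); return o+d*(z-o[2])/d[2]
def proj(n,P,c=None):
    c=c or manip.calibration(n)
    q=np.array(c['camera_from_world'])@np.r_[P,1.]
    p=np.array([q[0],-q[1]])/-q[2]; p=p*(1+c['k1']*(p@p))
    return np.array([c['fx']*p[0]+c['cx'],c['fy']*p[1]+c['cy']])
def crop(img,x0,y0,w,h,k,name):
    o=cv2.resize(img[y0:y0+h,x0:x0+w],None,fx=k,fy=k,interpolation=cv2.INTER_CUBIC)
    for i in range(0,w,10): cv2.putText(o,str(x0+i),(i*k,8),0,.3,(0,0,255),1); cv2.line(o,(i*k,10),(i*k,14),(0,0,255),1)
    for i in range(0,h,10): cv2.putText(o,str(y0+i),(0,i*k+4),0,.3,(0,0,255),1)
    cv2.imwrite('pics/'+name,o)
def rot():
    w,x,y,z=manip.get_state()['ee_rot']; return R.from_quat([x,y,z,w])
E
python3 - <<'E'
from h import *
t=cv2.imread('pics/top0.png');s=cv2.imread('pics/side0.png')
crop(t,215,130,100,100,6,'c1.png')
crop(t,355,180,90,95,6,'c2.png')
crop(s,280,180,110,70,7,'c3.png')
crop(s,310,265,135,80,5,'c4.png')
E
```

```text
(no output)
```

View pics/c1.png

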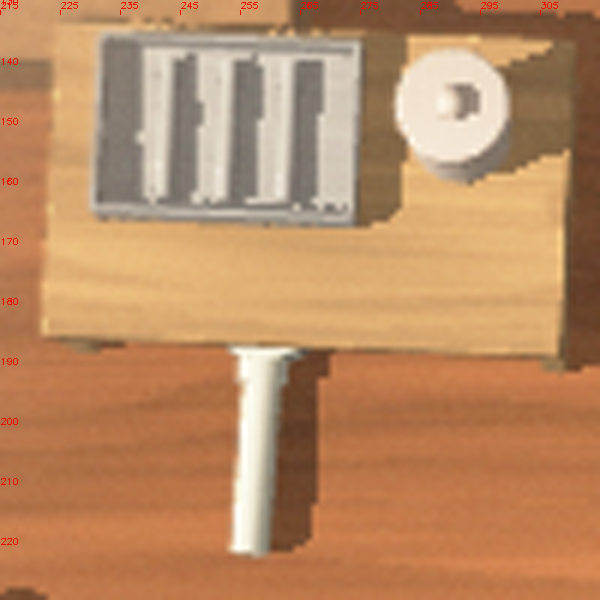

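View pics/c2.png

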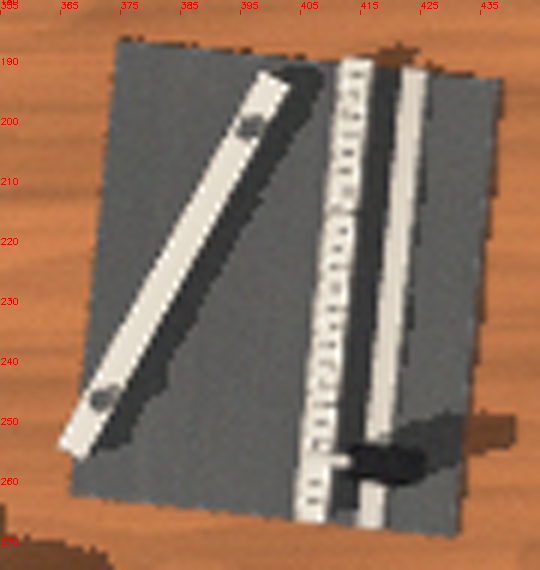

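View pics/c3.png

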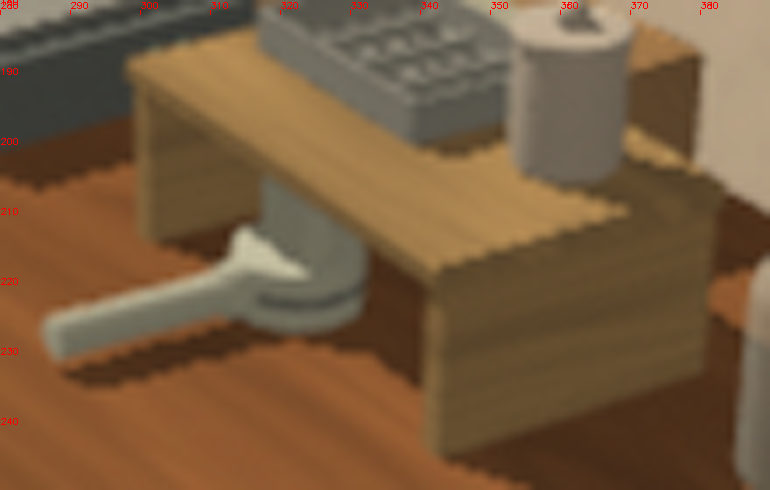

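View pics/c4.png

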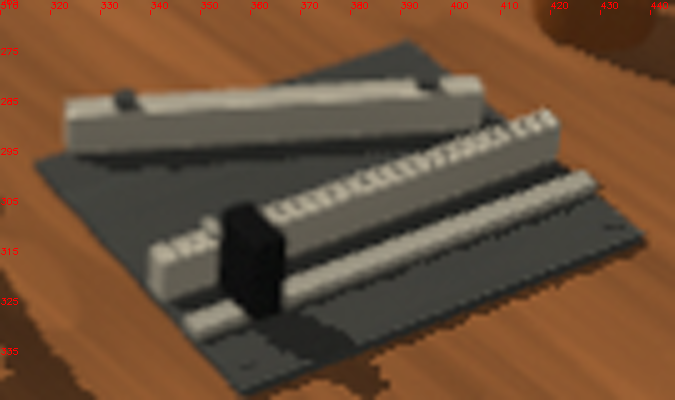

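```bash
cat > m.py <<'E'
from h import *
p=lambda u,v,z:atz('top',u,v,z).round(4)
print('tube end',p(256,221.2,.016),'axis: at collar',p(259.3,190,.026),'top line near end',p(256.3,220.5,.026))
print('riser front',p(222,185.5,.096),p(308,189,.096))
# gauge fit
px=[(374.5,187),(438.5,193),(366.7,262.5),(431.5,269)]
G=np.array([[.12,.08],[.12,-.12],[-.12,.08],[-.12,-.12]])
W=np.array([p(u,v,.006)[:2] for u,v in px]);print(W)
def fit(a,b):
    A=a-a.mean(0);B=b-b.mean(0);th=np.arctan2((A[:,0]*B[:,1]-A[:,1]*B[:,0]).sum(),(A*B).sum())
    Rm=np.array([[np.cos(th),-np.sin(th)],[np.sin(th),np.cos(th)]]);o=b.mean(0)-Rm@a.mean(0)
    return th,o,(a@Rm.T+o-b)
th,o,res=fit(G,W);print('gauge',th,o,'res',res.round(4).tolist())
Rm=np.array([[np.cos(th),-np.sin(th)],[np.sin(th),np.cos(th)]])
g=lambda u,v,z:((p(u,v,z)[:2]-o)@Rm).round(4)
print('wall slot face top ->y=-36:',g(411.5,190,.03),g(404,261,.03))
print('fence top slot-face ends',g(403.7,194,.03),g(368,257,.03))
print('fence top other ends',g(398.3,192,.03),g(364.7,253.5,.03))
print('pointer block top ctr',g(419.5,257.5,.06),'finger',g(411,257,.033))
for n,u,v,z in [('bottle base-ish',342,149,.08),('tape',339.5,269,.024),('mug',187,250,.085),('jar',389,150,.08)]:print(n,p(u,v,z))
E
python3 m.py
```

```text
tube end [0.5655 0.2626 0.016 ] axis: at collar [0.6618 0.2504 0.026 ] top line near end [0.5668 0.2605 0.026 ]
riser front [0.6669 0.3534 0.096 ] [0.6524 0.0968 0.096 ]
[[ 0.6683 -0.1092]
 [ 0.646  -0.3084]
 [ 0.4321 -0.08  ]
 [ 0.4092 -0.2801]]
gauge -0.11756477098478656 [ 0.54124588 -0.17456306] res [[0.0015, 0.0], [0.0003, 0.0006], [-0.0006, -0.001], [-0.0012, 0.0004]]
wall slot face top ->y=-36: [ 0.1169 -0.0329] [-0.1036 -0.0304]
fence top slot-face ends [ 0.1022 -0.0102] [-0.1028  0.0804]
fence top other ends [0.1067 0.0069] [-0.0931  0.0915]
pointer block top ctr [-0.0893 -0.0717] finger [-0.0894 -0.0501]
bottle base-ish [ 0.7748 -0.0071  0.08  ]
tape [0.4131 0.0053 0.024 ]
mug [0.4764 0.4602 0.085 ]
jar [ 0.7691 -0.1487  0.08  ]
```

```bash
cat >> h.py <<'E'
def wrap(a): return (a+np.pi)%(2*np.pi)-np.pi
def plan(wps,steps,show=True):
    """wps: list of (pos,yaw) tool-down; steps: max mm per row"""
    s=manip.get_state();w,x,y,z=s['ee_rot'];Rc=R.from_quat([x,y,z,w]);P=np.array(s['position'])
    rows=[]
    for (pos,yaw),st in zip(wps,steps):
        pos=np.array(pos,float)
        Rt=R.from_matrix(np.c_[[np.cos(yaw),np.sin(yaw),0],[np.sin(yaw),-np.cos(yaw),0],[0,0,-1]])
        rv=(Rc.inv()*Rt).as_rotvec()
        n=int(max(np.ceil(np.linalg.norm(pos-P)*1000/st),np.ceil(np.linalg.norm(rv)/.078),1))
        dp=(pos-P)/n
        for i in range(n):
            d=Rc.inv().apply(dp)/.4; a=rv/n/.08
            rows.append((d.round(3),a.round(2)));Rc=Rc*R.from_rotvec(rv/n)
        P=pos
    for i in range(0,len(rows),5):
        print([r[0].tolist() for r in rows[i:i+5]],'|',[r[1].tolist() for r in rows[i:i+5]])
def st():
    s=manip.get_state();m=rot().as_matrix();print('t',round(s['clock'],2),s['position'].round(4),'yaw',round(np.arctan2(m[1,0],m[0,0]),4),'tilt',m[:2,2].round(4),'F',s['contact_force'].round(1),'w',round(s['width'],4),'q',s['qpos'].round(2))
E
python3 - <<'E'
from h import *
print(atz('top',260,294,.03),atz('top',240,330,.016))
plan([((.583,.259,.11),1.465),((.583,.259,.024),1.465)],[41,35])
E
```

```text
[0.34035111 0.25007361 0.03      ] [0.23094363 0.31376007 0.016     ]
[[-0.032, 0.09, 0.025], [-0.033, 0.089, 0.025], [-0.034, 0.089, 0.025], [-0.035, 0.089, 0.025], [-0.036, 0.088, 0.025]] | [[-0.0, 0.0, -0.12], [-0.0, 0.0, -0.12], [-0.0, 0.0, -0.12], [-0.0, 0.0, -0.12], [-0.0, 0.0, -0.12]]
[[-0.037, 0.088, 0.025], [-0.038, 0.088, 0.025], [-0.039, 0.087, 0.025], [-0.04, 0.087, 0.025], [-0.04, 0.087, 0.025]] | [[-0.0, 0.0, -0.12], [-0.0, 0.0, -0.12], [-0.0, 0.0, -0.12], [-0.0, 0.0, -0.12], [-0.0, 0.0, -0.12]]
[[-0.041, 0.086, 0.025], [-0.042, 0.086, 0.025], [-0.043, 0.085, 0.025], [-0.044, 0.085, 0.025], [-0.0, -0.0, 0.072]] | [[-0.0, 0.0, -0.12], [-0.0, 0.0, -0.12], [-0.0, 0.0, -0.12], [-0.0, 0.0, -0.12], [0.0, -0.0, 0.0]]
[[-0.0, -0.0, 0.072], [-0.0, -0.0, 0.072]] | [[0.0, -0.0, 0.0], [0.0, -0.0, 0.0]]
```

>>> send_rows(delta_pos=[[-0.032,0.09,0.025],[-0.033,0.089,0.025],[-0.034,0.089,0.025],[-0.035,0.089,0.025],[-0.036,0.088,0.025]], angular=[[0,0,-0.12],[0,0,-0.12],[0,0,-0.12],[0,0,-0.12],[0,0,-0.12]], hand=55, squeeze=40)

```text
clock: 0.52
position: [0.2986, 0.4505, 0.1996]
ee_rot: [0.0, 0.773, 0.635, -0.0]
contact_force: [0.5, 0.9, 0.1]
width: 0.0549
```

>>> send_rows(delta_pos=[[-0.037,0.088,0.025],[-0.038,0.088,0.025],[-0.039,0.087,0.025],[-0.04,0.087,0.025],[-0.04,0.087,0.025]], angular=[[0,0,-0.12],[0,0,-0.12],[0,0,-0.12],[0,0,-0.12],[0,0,-0.12]])

```text
clock: 0.93
position: [0.4571, 0.343, 0.1495]
ee_rot: [-0.0, 0.758, 0.653, -0.0]
contact_force: [0.6, 0.8, 0.5]
width: 0.0548
```

>>> send_rows(delta_pos=[[-0.041,0.086,0.025],[-0.042,0.086,0.025],[-0.043,0.085,0.025],[-0.044,0.085,0.025],[0,0,0]], angular=[[0,0,-0.12],[0,0,-0.12],[0,0,-0.12],[0,0,-0.12],[0,0,0]])

```text
clock: 1.35
position: [0.5879, 0.254, 0.1076]
ee_rot: [0.002, 0.746, 0.665, -0.0]
contact_force: [-0.5, -0.1, -0.2]
width: 0.0551
```

Run:
```python
from h import *
st()
c=manip.calibration('wrist');im=manip.get_image('wrist');cv2.imwrite('pics/w1.png',im);print(c)
for P in [(.565,.2615,.016),(.583,.259,.016),(.65,.2517,.026)]:print(proj('wrist',P,c))
plan([((.583,.259,.024),1.465)],[35])
```

```text
t 1.35 [0.5879 0.254  0.1076] yaw 1.456 tilt [ 0.0019 -0.003 ] F [-0.5 -0.1 -0.2] w 0.0551 q [ 0.3   0.47  1.56 -0.    1.1  -1.15]
{'fx': 381.92451114584264, 'fy': 381.92451114584264, 'cx': 323.0731835532283, 'cy': 246.5517463148315, 'k1': -0.0710493687132536, 'camera_from_world': array([[ 0.11381355,  0.99350093, -0.00154215, -0.31883245],
       [-0.95495453,  0.1089693 , -0.27602089,  0.52974342],
       [-0.27405896,  0.0328876 ,  0.9611504 , -0.08938074],
       [ 0.        ,  0.        ,  0.        ,  1.        ]])}
[332.17062839 221.80909926]
[331.23299691 251.95727451]
[331.44821898 361.11290611]
[[0.002, -0.002, 0.07], [0.002, -0.002, 0.07], [0.002, -0.002, 0.07]] | [[-0.01, 0.01, -0.04], [-0.01, 0.01, -0.04], [-0.01, 0.01, -0.04]]
```

View pics/w1.png

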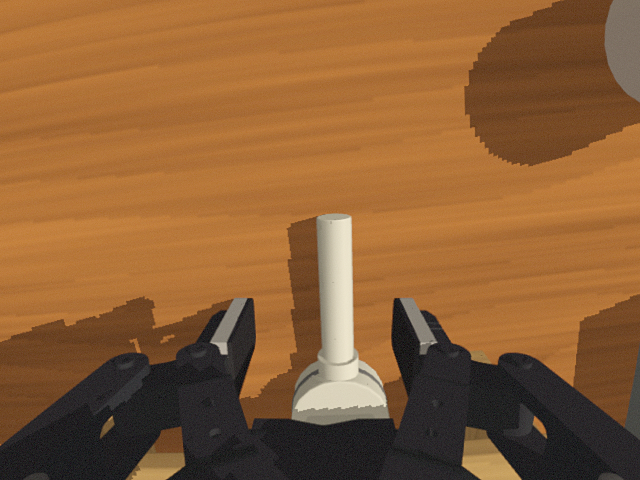

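The wrist view shows a white tube with its end at (334,218), joined to a white housing at (340,400) under the shelf. That's the filter, and it matches my prediction within 3 px. I'll descend and grip it.

>>> send_rows(delta_pos=[[0.002,-0.002,0.07],[0.002,-0.002,0.07],[0.002,-0.002,0.07],[0,0,0]], angular=[[-0.01,0.01,-0.04],[-0.01,0.01,-0.04],[-0.01,0.01,-0.04],[0,0,0]])

```text
clock: 1.73
position: [0.5751, 0.2608, 0.0211]
ee_rot: [-0.003, 0.742, 0.671, -0.004]
contact_force: [-1.6, -0.0, -1.0]
width: 0.0551
```

>>> send_rows(delta_pos=[[0,0,0],[0,0,0],[0,0,0],[0,0,0],[0,0,0]], angular=[[0,0,0],[0,0,0],[0,0,0],[0,0,0],[0,0,0]], hand=0)

```text
clock: 2.15
position: [0.5816, 0.2623, 0.0282]
ee_rot: [0.001, 0.742, 0.671, 0.004]
contact_force: [-0.9, 1.9, 0.8]
width: 0.0181
```

Run:
```python
from h import *
st()
p=manip.get_state()['position']
y=1.465
d=np.array([-np.cos(-.106),-np.sin(-.106),0])
p1=p+d*.1
p1[2]=p[2]
p2=[.42,.22,p[2]+.0]
print(p1)
plan([(p1,y),(p2,y+.05)],[20,25])
```

```text
t 2.15 [0.5816 0.2623 0.0282] yaw 1.4702 tilt [0.0062 0.0039] F [-0.9  1.9  0.8] w 0.0181 q [ 0.31  0.55  1.66  0.    0.92 -1.16]
[0.48219179 0.27288246 0.02817216]
[[0.0, -0.042, -0.0], [0.0, -0.042, -0.0], [0.0, -0.042, -0.0], [0.0, -0.042, -0.0], [0.0, -0.042, -0.0]] | [[0.01, -0.01, 0.01], [0.01, -0.01, 0.01], [0.01, -0.01, 0.01], [0.01, -0.01, 0.01], [0.01, -0.01, 0.01]]
[[0.0, -0.042, -0.0], [-0.037, -0.035, 0.0], [-0.037, -0.036, 0.0], [-0.036, -0.036, 0.0], [-0.036, -0.037, 0.0]] | [[0.01, -0.01, 0.01], [-0.0, -0.0, -0.16], [-0.0, -0.0, -0.16], [-0.0, -0.0, -0.16], [-0.0, -0.0, -0.16]]
```

>>> send_rows(delta_pos=[[0,-0.02,0],[0,-0.04,0],[0,-0.04,0],[0,-0.02,0],[0,0,0]], angular=[[0,0,0],[0,0,0],[0,0,0],[0,0,0],[0,0,0]])

```text
clock: 2.57
position: [0.5304, 0.2664, 0.0269]
ee_rot: [-0.0, 0.742, 0.671, 0.001]
contact_force: [-3.5, 0.9, 3.6]
width: 0.0186
```

```bash
python3 - <<'E'
from h import *
st()
cv2.imwrite('pics/s1.png',manip.get_image('side')[150:300,230:430]);
E
python3 -c "
import cv2;i=cv2.imread('pics/s1.png');cv2.imwrite('pics/s1b.png',cv2.resize(i,None,fx=4,fy=4,interpolation=2))"
```

```text
t 2.57 [0.5304 0.2664 0.0269] yaw 1.4707 tilt [0.001 0.002] F [-3.5  0.9  3.6] w 0.0186 q [ 0.35  0.5   1.76  0.    0.87 -1.12]
```

View pics/s1b.png

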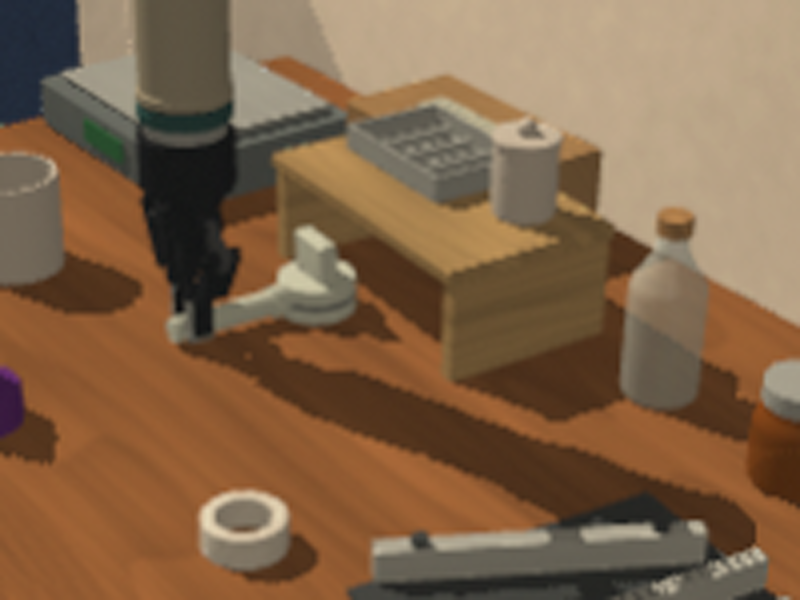

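The filter follows, gripped by the tube. I'll move it on to a clear spot.

Run:
```python
from h import *
plan([((.425,.205,.026),1.47)],[24])
```

```text
[[-0.03, -0.041, 0.0], [-0.03, -0.041, 0.0], [-0.03, -0.041, 0.0], [-0.03, -0.041, 0.0], [-0.03, -0.041, 0.0]] | [[-0.0, -0.0, 0.0], [-0.0, -0.0, 0.0], [-0.0, -0.0, 0.0], [-0.0, -0.0, 0.0], [-0.0, -0.0, 0.0]]
[[-0.03, -0.041, 0.0]] | [[-0.0, -0.0, 0.0]]
```

>>> send_rows(delta_pos=[[-0.01,-0.05,0],[-0.02,-0.05,0],[-0.035,-0.04,0],[-0.04,-0.04,0],[-0.04,-0.035,0]], angular=[[0,0,0],[0,0,0],[0,0,0],[0,0,0],[0,0,0]])

```text
clock: 3.03
position: [0.443, 0.2177, 0.0265]
ee_rot: [0.001, 0.742, 0.671, 0.004]
contact_force: [1.3, 1.7, 3.1]
width: 0.0182
```

>>> send_rows(delta_pos=[[-0.02,-0.02,0],[0,0,0],[0,0,0.005],[0,0,0.005],[0,0,0]], angular=[[0,0,0],[0,0,0],[0,0,0],[0,0,0],[0,0,0]])

```text
clock: 3.45
position: [0.4313, 0.2102, 0.0226]
ee_rot: [-0.001, 0.742, 0.67, -0.0]
contact_force: [-6.2, -0.7, 17.6]
width: 0.0183
```

>>> send_rows(delta_pos=[[0,0,0],[0,0,0],[0,0,0],[0,0,0]], angular=[[0,0,0],[0,0,0],[0,0,0],[0,0,0]], hand=50)

```text
clock: 3.78
position: [0.4329, 0.2103, 0.0214]
ee_rot: [-0.0, 0.742, 0.671, 0.001]
contact_force: [-0.2, -0.3, 0.1]
width: 0.05
```

Run:
```python
from h import *
st()
cv2.imwrite('pics/s2.png',manip.get_image('side'))
p=manip.get_state()['position']
plan([([p[0],p[1],.16],1.47),((.50,.19,.19),-.1)],[40,40])
```

```text
t 3.78 [0.4329 0.2103 0.0214] yaw 1.47 tilt [0.0021 0.0021] F [-0.2 -0.3  0.1] w 0.05 q [ 0.31  0.39  2.02  0.    0.73 -1.16]
[[0.0, 0.0, -0.087], [0.0, 0.0, -0.087], [0.0, 0.0, -0.087], [0.0, 0.0, -0.087], [-0.002, 0.008, -0.004]] | [[0.01, -0.01, -0.0], [0.01, -0.01, -0.0], [0.01, -0.01, -0.0], [0.01, -0.01, -0.0], [0.0, -0.0, 0.93]]
[[-0.001, 0.008, -0.004], [-0.0, 0.008, -0.004], [0.0, 0.008, -0.004], [0.001, 0.008, -0.004], [0.002, 0.008, -0.004]] | [[0.0, -0.0, 0.93], [0.0, -0.0, 0.93], [0.0, -0.0, 0.93], [0.0, -0.0, 0.93], [0.0, -0.0, 0.93]]
[[0.002, 0.008, -0.004], [0.003, 0.008, -0.004], [0.003, 0.008, -0.004], [0.004, 0.007, -0.004], [0.004, 0.007, -0.004]] | [[0.0, -0.0, 0.93], [0.0, -0.0, 0.93], [0.0, -0.0, 0.93], [0.0, -0.0, 0.93], [0.0, -0.0, 0.93]]
[[0.005, 0.007, -0.004], [0.005, 0.006, -0.004], [0.006, 0.006, -0.004], [0.006, 0.005, -0.004], [0.007, 0.005, -0.004]] | [[0.0, -0.0, 0.93], [0.0, -0.0, 0.93], [0.0, -0.0, 0.93], [0.0, -0.0, 0.93], [0.0, -0.0, 0.93]]
[[0.007, 0.004, -0.004], [0.007, 0.004, -0.004], [0.008, 0.003, -0.004], [0.008, 0.003, -0.004], [0.008, 0.002, -0.004]] | [[0.0, -0.0, 0.93], [0.0, -0.0, 0.93], [0.0, -0.0, 0.93], [0.0, -0.0, 0.93], [0.0, -0.0, 0.93]]
```

View pics/s2.png

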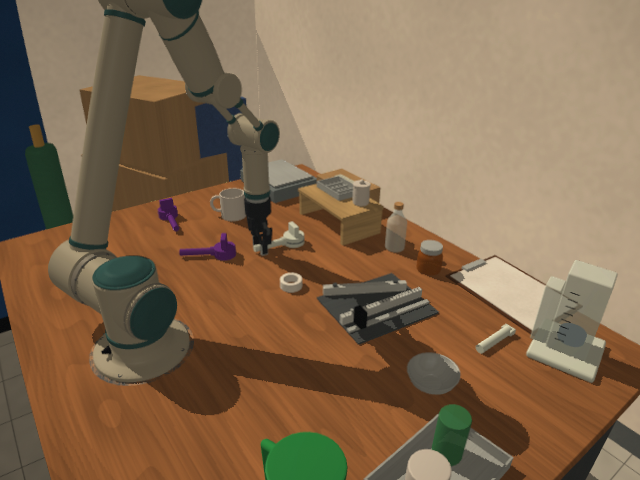

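The filter lies flat and free, clear of the shelf. Next I rise and turn the jaws for the finger grip.

>>> send_rows(delta_pos=[[0,0,-0.08],[0,0,-0.09],[0,0.02,-0.1],[0,0.03,-0.1],[0,0.03,-0.02]], angular=[[0,0,0],[0,0,0],[0,0,1],[0,0,1],[0,0,1]])

```text
clock: 4.25
position: [0.4672, 0.205, 0.1843]
ee_rot: [0.002, 0.818, 0.576, 0.007]
contact_force: [1.2, 0.5, -0.0]
width: 0.0501
```

>>> send_rows(delta_pos=[[0.01,0.03,0],[0.02,0.03,0],[0.02,0.03,0],[0.02,0.03,0],[0.02,0.02,0]], angular=[[0,0,1],[0,0,1],[0,0,1],[0,0,1],[0,0,1]])

```text
clock: 4.67
position: [0.5315, 0.2086, 0.1776]
ee_rot: [-0.0, 0.916, 0.401, 0.002]
contact_force: [-0.1, 0.8, 1.3]
width: 0.0501
```

>>> send_rows(delta_pos=[[0,0,0],[0,0,0],[0,0,0],[0,0,0],[0,0,0]], angular=[[0,0,1],[0,0,1],[0,0,1],[0,0,1],[0,0,1]])

```text
clock: 5.08
position: [0.5303, 0.2087, 0.1774]
ee_rot: [-0.001, 0.977, 0.211, 0.001]
contact_force: [-0.4, 0.5, 0.2]
width: 0.05
```

>>> send_rows(delta_pos=[[0,0,0],[0,0,0],[0,0,0],[0,0,0],[0,0,0]], angular=[[0,0,1],[0,0,1],[0,0,1],[0,0,1],[0,0,1]])

```text
clock: 5.5
position: [0.5302, 0.2087, 0.1775]
ee_rot: [-0.001, 1.0, 0.013, 0.001]
contact_force: [-0.2, -0.0, -0.1]
width: 0.0501
```

>>> send_rows(delta_pos=[[0,0,0],[0,0,0]], angular=[[0,0,0.6],[0,0,0]])

```text
clock: 5.67
position: [0.5303, 0.2087, 0.1775]
ee_rot: [-0.001, 1.0, -0.009, 0.001]
contact_force: [0.5, 0.1, -0.3]
width: 0.0501
```

```bash
python3 - <<'E'
from h import *
st()
c=manip.calibration('wrist');im=manip.get_image('wrist');cv2.imwrite('pics/w2.png',im)
T=c['camera_from_world'];print(-T[:3,:3].T@T[:3,3])
import pickle;pickle.dump(c,open('w2.pkl','wb'))
cv2.imwrite('pics/t2.png',manip.get_image('top')[130:300,200:400])
E
python3 -c "
import cv2;i=cv2.imread('pics/t2.png');cv2.imwrite('pics/t2b.png',cv2.resize(i,None,fx=4,fy=3.5,interpolation=2))"
```

```text
t 5.67 [0.5303 0.2087 0.1775] yaw -0.0188 tilt [0.0018 0.0021] F [ 0.5  0.1 -0.3] w 0.0501 q [0.25 0.32 1.63 0.   1.19 0.27]
[0.5306065  0.27765335 0.30182565]
```

View pics/w2.png

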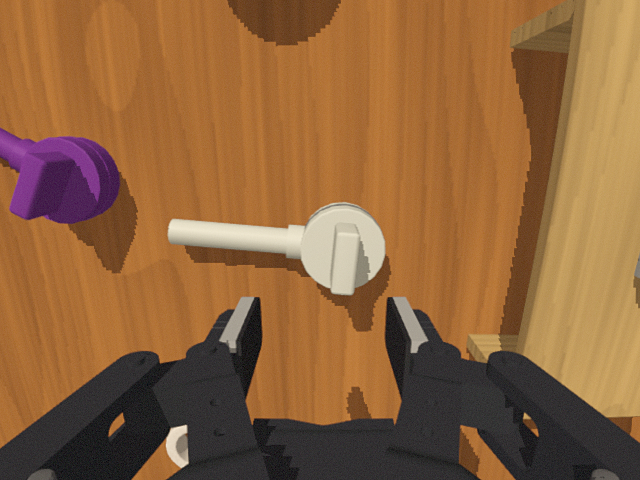

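View pics/t2b.png

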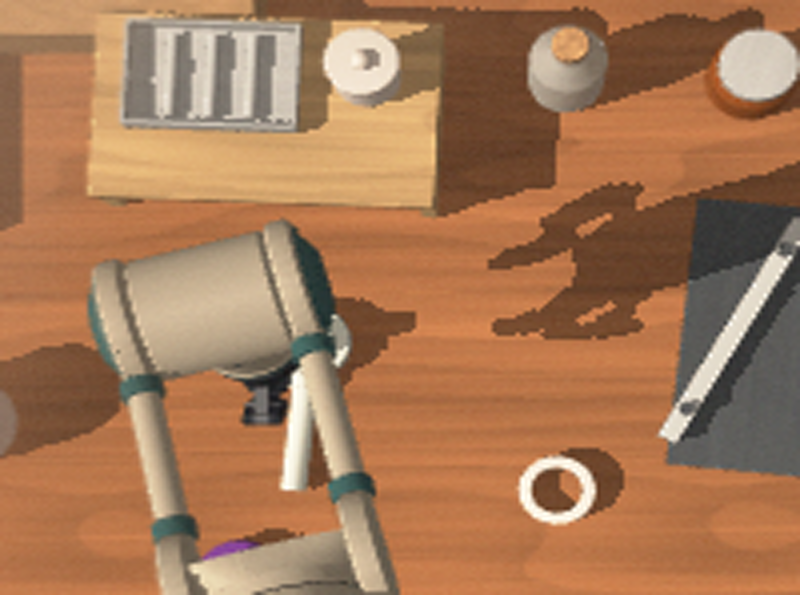

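Run:
```python
from h import *
im=cv2.imread('pics/w2.png');crop(im,290,195,110,110,6,'w2c.png')
```

```text
(no output)
```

View pics/w2c.png

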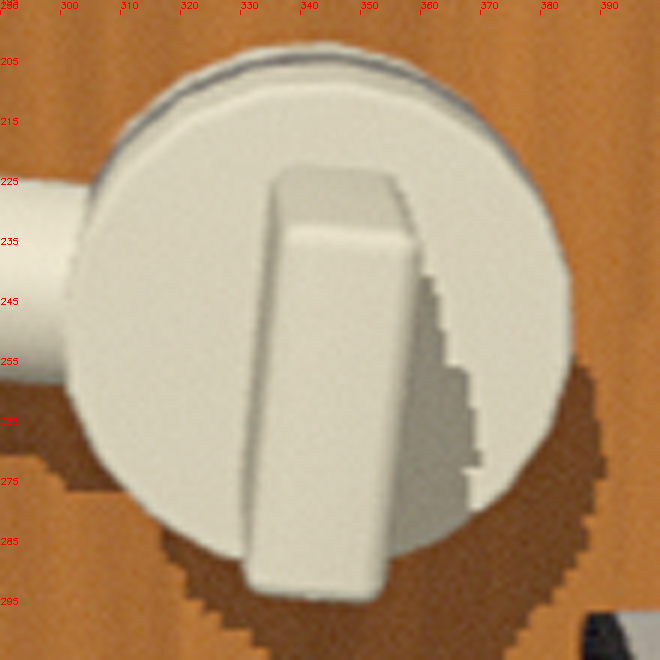

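Run:
```python
from h import *
import pickle;c=pickle.load(open('w2.pkl','rb'))
q=[(336.5,233.5),(358.5,235),(331,293),(353,294.5)]
W=np.array([atz('wrist',u,v,.064,c) for u,v in q]);print(W.round(4),W.mean(0))
print('size',np.linalg.norm(W[0]-W[1]),np.linalg.norm(W[0]-W[2]))
d=(W[0]+W[1]-W[2]-W[3]);print('yaw from grip',np.arctan2(-d[0],d[1]))
C=atz('wrist',343,249,.03,c);print('housing',C)
E=atz('wrist',170,231.5,.016,c);print('tube end',E,np.linalg.norm((C-E)[:2]),np.arctan2(C[1]-E[1],C[0]-E[0]))
```

```text
[[0.5384 0.2191 0.064 ]
 [0.5525 0.2178 0.064 ]
 [0.5343 0.1781 0.064 ]
 [0.5491 0.1767 0.064 ]] [0.54355936 0.19790283 0.064     ]
size 0.01417380279486976 0.041199112848056565
yaw from grip -0.0900452606800381
housing [0.54417643 0.19877205 0.03      ]
tube end [0.41055438 0.2113278  0.016     ] 0.13421065160557968 -0.09368955897770379
```

Run:
```python
from h import *
plan([((.544,.198,.15),-.092),((.544,.198,.054),-.092)],[20,32])
```

```text
[[0.017, 0.013, 0.035], [0.018, 0.012, 0.035], [0.0, -0.0, 0.08], [0.0, -0.0, 0.08], [0.0, -0.0, 0.08]] | [[-0.01, -0.01, 0.47], [-0.01, -0.01, 0.47], [0.0, 0.0, 0.0], [0.0, 0.0, 0.0], [0.0, 0.0, 0.0]]
```

>>> send_rows(delta_pos=[[0.017,0.013,0.035],[0.018,0.012,0.035],[0,0,0.08],[0,0,0.08],[0,0,0.08]], angular=[[-0.01,-0.01,0.47],[-0.01,-0.01,0.47],[0,0,0],[0,0,0],[0,0,0]])

```text
clock: 6.18
position: [0.5446, 0.1983, 0.0531]
ee_rot: [-0.001, 0.999, -0.046, 0.001]
contact_force: [-0.0, 0.9, -0.5]
width: 0.0501
```

>>> send_rows(delta_pos=[[0,0,0],[0,0,0],[0,0,0],[0,0,0],[0,0,0]], angular=[[0,0,0],[0,0,0],[0,0,0],[0,0,0],[0,0,0]], hand=0, squeeze=50)

```text
clock: 6.6
position: [0.5451, 0.1986, 0.0558]
ee_rot: [-0.001, 0.999, -0.046, 0.002]
contact_force: [0.0, -1.2, -0.7]
width: 0.015
```

Run:
```python
from h import *
st()
```

```text
t 6.6 [0.5451 0.1986 0.0558] yaw -0.093 tilt [0.0039 0.0014] F [ 0.  -1.2 -0.7] w 0.015 q [0.23 0.45 1.77 0.   0.92 0.32]
```

>>> send_rows(delta_pos=[[0,0,-0.06],[0,0,-0.08],[0,0,-0.08],[0,0,-0.07],[0,0,0]], angular=[[0,0,0],[0,0,0],[0,0,0],[0,0,0],[0,0,0]])

```text
clock: 7.02
position: [0.5478, 0.1992, 0.1777]
ee_rot: [-0.002, 0.999, -0.046, 0.007]
contact_force: [0.7, 0.8, -1.8]
width: 0.0152
```

```bash
cat > gf.py <<'E'
from h import *
from scipy.optimize import least_squares
ct=manip.calibration('top');cs=manip.calibration('side')
G=np.array([[.12,.08],[.12,-.12],[-.12,.08],[-.12,-.12]])
T=np.array([(374.5,187),(438.5,193),(366.7,262.5),(431.5,269)])
S=np.array([(391,273),(438.5,313),(317,297),(358,343.5)])
def w(p,g,z): 
    c,s=np.cos(p[2]),np.sin(p[2]); return np.array([p[0]+c*g[0]-s*g[1],p[1]+s*g[0]+c*g[1],z])
def f(p,ws=1,wt=1):
    r=[]
    for g,t,s in zip(G,T,S):
        P=w(p,g,.006); r+=list((proj('top',P,ct)-t)*wt)+list((proj('side',P,cs)-s)*ws)
    return np.array(r)
for ws,wt in [(1,1),(0,1),(1,0)]:
    o=least_squares(f,[.54,-.175,-.118],args=(ws,wt));print(o.x.round(4),o.fun.round(1))
p=least_squares(f,[.54,-.175,-.118]).x
for g,z in [((-.11,-.036),.03),((.11,-.036),.03),((-.11,-.036),.03)]:
    print(g,proj('top',w(p,g,z),ct),proj('side',w(p,g,z),cs))
E
python3 gf.py; python3 -c "
from h import *
st()
im=manip.get_image('side');crop(im,290,220,170,130,4,'s3.png')
im=manip.get_image('top');crop(im,240,150,200,140,4,'t3.png')"
```

```text
[ 0.5405 -0.1741 -0.1234] [ 0.1 -0.3  0.7 -0.1 -0.1  0.4  0.7 -1.  -0.   0.3 -0.8  0.4 -0.5  0.8
  0.4  0.2]
[ 0.5413 -0.1746 -0.1178] [-0.  -0.5  0.  -0.  -0.2 -0.1  0.  -0.   0.3  0.2 -0.   0.  -0.1  0.4
  0.   0. ]
[ 0.5399 -0.174  -0.1286] [ 0.  -0.   0.8 -0.   0.   0.   0.4 -0.8 -0.   0.  -1.   0.3 -0.   0.
 -0.2  0.2]
(-0.11, -0.036) [405.27813162 263.55278676] [343.32573656 313.72022469]
(0.11, -0.036) [412.32916853 192.65535641] [415.98106714 288.05540183]
(-0.11, -0.036) [405.27813162 263.55278676] [343.32573656 313.72022469]
t 7.02 [0.5478 0.1992 0.1777] yaw -0.0929 tilt [0.0149 0.004 ] F [ 0.7  0.8 -1.8] w 0.0152 q [0.23 0.33 1.61 0.   1.18 0.32]
```

View pics/s3.png

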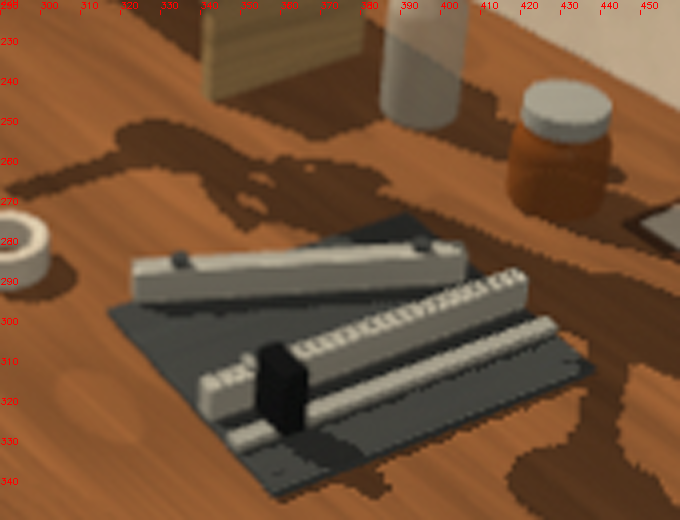

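View pics/t3.png

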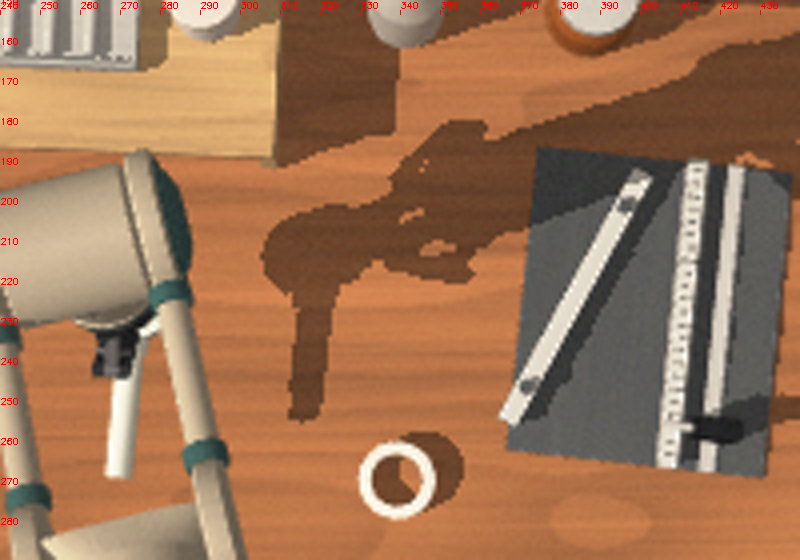

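```bash
cat >> h.py <<'E'
GP=np.array([.5407,-.1742,-.121])
def g2w(x,y,z=0):
    c,s=np.cos(GP[2]),np.sin(GP[2]);return np.array([GP[0]+c*x-s*y,GP[1]+s*x+c*y,z])
def w2g(P):
    c,s=np.cos(GP[2]),np.sin(GP[2]);d=np.array(P[:2])-GP[:2];return np.array([c*d[0]+s*d[1],-s*d[0]+c*d[1]])
E
python3 - <<'E'
from h import *
P=g2w(-.06,.008);print(P)
plan([([*P[:2],.175],-.121),([*P[:2],.075],-.121)],[38,25])
E
```

```text
[ 0.48210433 -0.1590162   0.        ]
[[-0.007, 0.09, -0.001], [-0.007, 0.09, -0.001], [-0.007, 0.09, -0.001], [-0.007, 0.09, -0.001], [-0.006, 0.09, -0.001]] | [[-0.0, -0.01, 0.03], [-0.0, -0.01, 0.03], [-0.0, -0.01, 0.03], [-0.0, -0.01, 0.03], [-0.0, -0.01, 0.03]]
[[-0.006, 0.091, -0.001], [-0.006, 0.091, -0.001], [-0.006, 0.091, -0.001], [-0.005, 0.091, -0.001], [-0.005, 0.091, -0.001]] | [[-0.0, -0.01, 0.03], [-0.0, -0.01, 0.03], [-0.0, -0.01, 0.03], [-0.0, -0.01, 0.03], [-0.0, -0.01, 0.03]]
[[-0.0, -0.0, 0.062], [-0.0, -0.0, 0.062], [-0.0, -0.0, 0.062], [-0.0, -0.0, 0.062]] | [[0.0, -0.0, 0.0], [0.0, -0.0, 0.0], [0.0, -0.0, 0.0], [0.0, -0.0, 0.0]]
```

>>> send_rows(delta_pos=[[-0.006,0.06,0],[-0.006,0.09,0],[-0.007,0.09,0],[-0.007,0.09,0],[-0.006,0.09,0]], angular=[[0,0,0.03],[0,0,0.03],[0,0,0.03],[0,0,0.03],[0,0,0.03]])

```text
clock: 7.53
position: [0.5127, 0.0311, 0.1682]
ee_rot: [-0.0, 0.999, -0.052, -0.001]
contact_force: [1.1, -0.2, -1.1]
width: 0.0153
```

>>> send_rows(delta_pos=[[-0.006,0.09,0],[-0.006,0.09,0],[-0.006,0.09,0],[-0.006,0.09,0],[-0.006,0.08,0]], angular=[[0,0,0.03],[0,0,0.03],[0,0,0.03],[0,0,0.03],[0,0,0.03]])

```text
clock: 7.95
position: [0.4817, -0.1429, 0.1682]
ee_rot: [-0.001, 0.998, -0.059, -0.001]
contact_force: [0.2, 0.2, -0.6]
width: 0.015
```

>>> send_rows(delta_pos=[[-0.002,0.04,0],[0,0,0],[0,0,0]], angular=[[0,0,0.03],[0,0,0],[0,0,0]])

```text
clock: 8.2
position: [0.4797, -0.1573, 0.1683]
ee_rot: [-0.001, 0.998, -0.061, -0.001]
contact_force: [-1.4, 0.4, -0.9]
width: 0.0151
```

Run:
```python
from h import *
st();print(w2g(manip.get_state()['position']))
im=manip.get_image('side');crop(im,290,200,170,150,4,'s4.png')
cv2.imwrite('pics/w4.png',manip.get_image('wrist'))
P=g2w(-.06,.008)
plan([([*P[:2],.175],-.121),([*P[:2],.075],-.121)],[38,25])
```

```text
t 8.2 [ 0.4797 -0.1573  0.1683] yaw -0.122 tilt [-0.0017  0.0027] F [-1.4  0.4 -0.9] w 0.0151 q [-0.46  0.23  1.78  0.    1.13 -0.33]
[-0.06262022  0.00943828]
[[0.006, 0.007, -0.016], [0.0, -0.0, 0.063], [0.0, -0.0, 0.063], [0.0, -0.0, 0.063], [0.0, -0.0, 0.063]] | [[-0.03, 0.02, 0.02], [0.0, 0.0, -0.0], [0.0, 0.0, -0.0], [0.0, 0.0, -0.0], [0.0, 0.0, -0.0]]
```

View pics/s4.png

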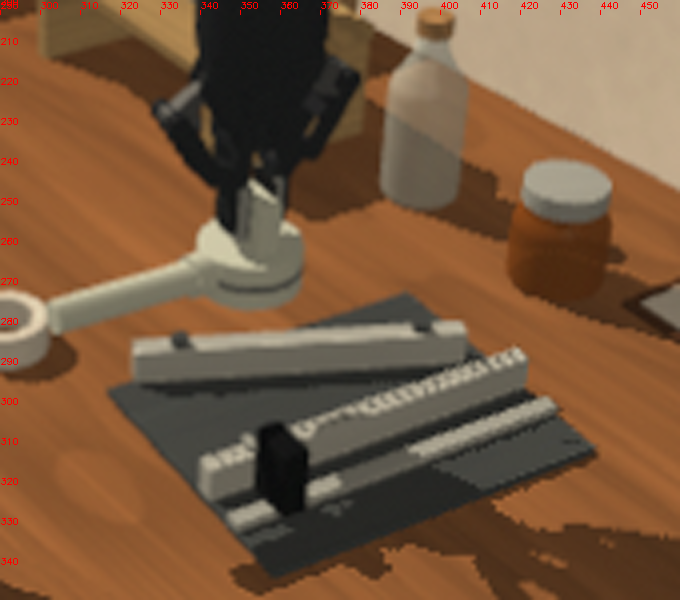

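View pics/w4.png

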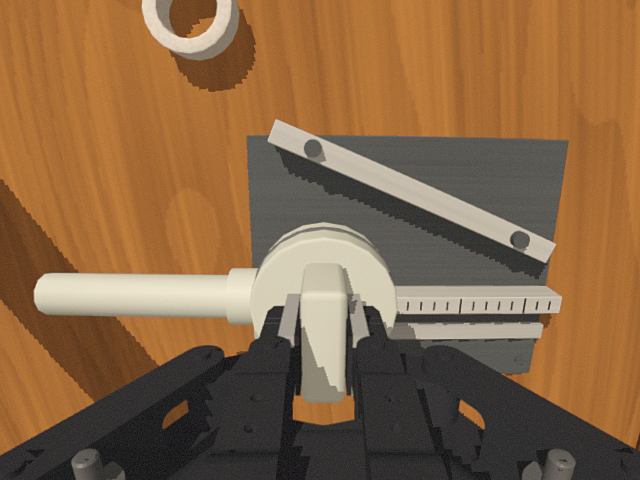

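Run:
```python
from h import *
im=cv2.imread('pics/w4.png');crop(im,380,220,200,150,4,'w4c.png');crop(im,240,110,160,110,5,'w4d.png')
g=lambda u,v,z:w2g(atz('wrist',u,v,z)).round(4)
print('plate',g(248,137,.006),g(567,141,.006));print('wall',g(400,287,.03),g(550,288,.03))
```

```text
plate [-0.1183  0.0815] [0.1192 0.0814]
wall [-0.0063 -0.0255] [ 0.1089 -0.0267]
```

View pics/w4c.png

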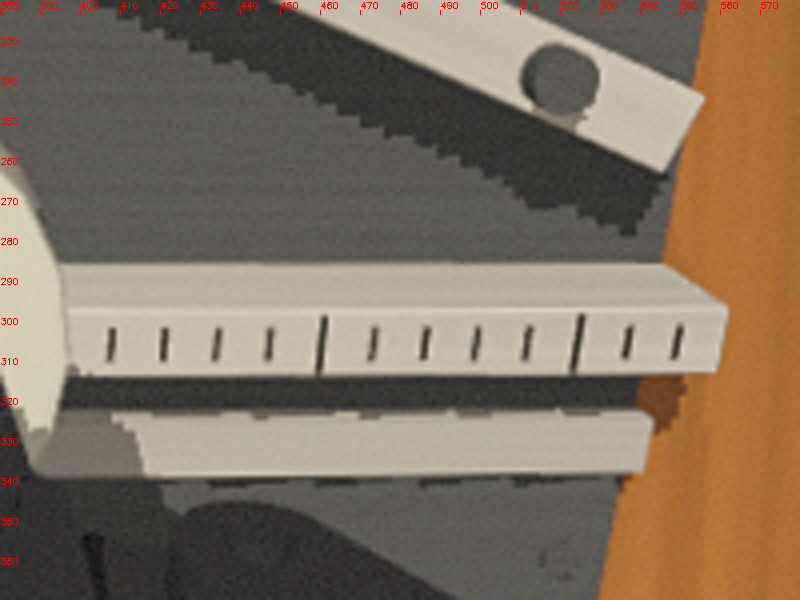

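View pics/w4d.png

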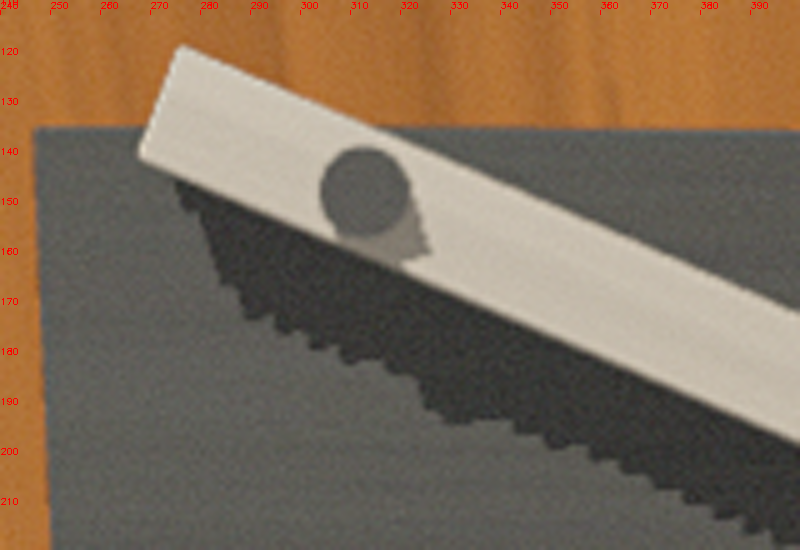

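Run:
```python
from h import *
g=lambda u,v,z:w2g(atz('wrist',u,v,z)).round(4)
print('wall bottom',g(400,285.3,.006),g(540,285.3,.006),'top',g(400,297.5,.03),g(550,297,.03))
print('ticks',g(458.5,306,.03),g(522.5,306,.03))
f=[g(268,141,.03),g(544.5,262,.03)];print('fence',f)
a,b=f;m=(b[1]-a[1])/(b[0]-a[0]);print('slope',m,np.arctan(m))
yw=-.036
yc=yw+.032
# dist center to fence =.032
k=.032*np.sqrt(1+m*m); print('wedge x', a[0]+(yc+k-a[1])/m)
```

```text
wall bottom [-0.0012 -0.0336] [ 0.1155 -0.034 ] top [-0.0058 -0.0339] [ 0.1102 -0.0341]
ticks [ 0.0392 -0.041 ] [ 0.0894 -0.0414]
fence [array([-0.1003,  0.0786]), array([ 0.101, -0.006])]
slope -0.42026825633383014 -0.39785600124659315
wedge x 0.01364827547568169
```

```bash
sed -i 's/^GP=.*/GP=np.array([.5409,-.1724,-.121])/' h.py
python3 - <<'E'
from h import *
P=g2w(-.06,.006);print(w2g(manip.get_state()['position']))
plan([([*P[:2],.15],-.121),([*P[:2],.07],-.121)],[38,30])
E
```

```text
[-0.0622499   0.00892315]
[[0.006, 0.007, 0.047], [0.0, -0.0, 0.067], [0.0, -0.0, 0.067], [0.0, -0.0, 0.067]] | [[-0.03, 0.02, 0.02], [0.0, 0.0, -0.0], [0.0, 0.0, -0.0], [0.0, 0.0, -0.0]]
```

>>> send_rows(delta_pos=[[0.006,0.007,0.047],[0,0,0.067],[0,0,0.067],[0,0,0.06],[0,0,0]], angular=[[0,0,0],[0,0,0],[0,0,0],[0,0,0],[0,0,0]])

```text
clock: 8.72
position: [0.4796, -0.1569, 0.0691]
ee_rot: [-0.003, 0.998, -0.059, -0.004]
contact_force: [-0.4, 0.1, -1.0]
width: 0.0149
```

Run:
```python
from h import *
st()
im=manip.get_image('side');crop(im,290,220,170,130,4,'s5.png')
```

```text
t 8.72 [ 0.4796 -0.1569  0.0691] yaw -0.1176 tilt [-0.0083  0.0056] F [-0.4  0.1 -1. ] w 0.0149 q [-0.46  0.35  1.91  0.    0.89 -0.34]
```

View pics/s5.png

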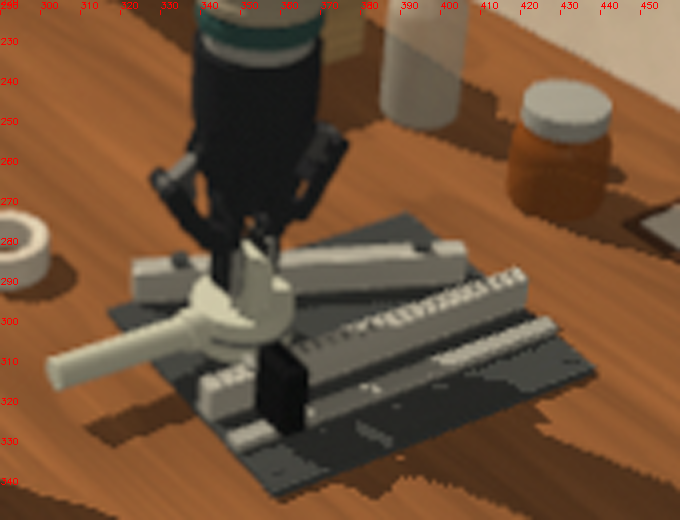

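The filter is in the slot's wide end, with its tube pointing out of the mouth. I'll lower it gently onto the plate.

>>> send_rows(delta_pos=[[0,0,0.008],[0,0,0.006],[0,0,0.004],[0,0,0],[0,0,0]], angular=[[0,0,0],[0,0,0],[0,0,0],[0,0,0],[0,0,0]])

```text
clock: 9.18
position: [0.4835, -0.1603, 0.0669]
ee_rot: [-0.0, 0.998, -0.06, 0.001]
contact_force: [-0.8, -0.4, -0.9]
width: 0.0151
```

Run:
```python
from h import *
st();print(w2g(manip.get_state()['position']))
```

```text
t 9.18 [ 0.4835 -0.1603  0.0669] yaw -0.1196 tilt [0.0024 0.    ] F [-0.8 -0.4 -0.9] w 0.0151 q [-0.46  0.35  1.91  0.    0.88 -0.34]
[-0.05843014  0.00505591]
```

>>> send_rows(delta_pos=[[0,0,0.005],[0,0,0.005],[0,0,0],[0,0,0]], angular=[[0,0,0],[0,0,0],[0,0,0],[0,0,0]])

```text
clock: 9.52
position: [0.4829, -0.1601, 0.0619]
ee_rot: [-0.0, 0.998, -0.06, 0.0]
contact_force: [0.6, -0.5, -1.1]
width: 0.0153
```

>>> send_rows(delta_pos=[[0,0,0.003],[0,0,0],[0,0,0]], angular=[[0,0,0],[0,0,0],[0,0,0]])

```text
clock: 9.77
position: [0.4832, -0.1603, 0.061]
ee_rot: [-0.0, 0.998, -0.06, 0.001]
contact_force: [0.4, -0.3, 1.1]
width: 0.0149
```

On the plate. Now I'll move it sideways to the straight wall.

>>> send_rows(delta_pos=[[0,0.008,0],[0,0.008,0],[0,0.005,0],[0,0,0],[0,0,0]], angular=[[0,0,0],[0,0,0],[0,0,0],[0,0,0],[0,0,0]])

```text
clock: 10.18
position: [0.4823, -0.1679, 0.0611]
ee_rot: [-0.001, 0.998, -0.06, 0.001]
contact_force: [0.6, 4.3, 4.2]
width: 0.0153
```

```bash
cat >> h.py <<'E'
def gs():
    st();s=manip.get_state();c,q=np.cos(GP[2]),np.sin(GP[2]);F=s['contact_force'];print('gauge',w2g(s['position']).round(4),'Fg',round(c*F[0]+q*F[1],1),round(-q*F[0]+c*F[1],1))
E
python3 -c "
from h import *
gs()"
```

```text
t 10.18 [ 0.4823 -0.1679  0.0611] yaw -0.1208 tilt [0.0017 0.0023] F [0.6 4.3 4.2] w 0.0153 q [-0.47  0.36  1.91  0.    0.87 -0.35]
gauge [-0.0587 -0.0026] Fg 0.1 4.4
```

>>> send_rows(delta_pos=[[0.02,0,-0.001],[0.03,0,0],[0.03,0,0],[0.03,0,0],[0.01,0,0]], angular=[[0,0,0],[0,0,0],[0,0,0],[0,0,0],[0,0,0]])

```text
clock: 10.6
position: [0.527, -0.1735, 0.0612]
ee_rot: [-0.001, 0.998, -0.06, -0.003]
contact_force: [-13.3, 2.8, 15.4]
width: 0.0152
```

```bash
python3 -c "
from h import *
gs()"
```

```text
t 10.6 [ 0.527  -0.1735  0.0612] yaw -0.1192 tilt [-0.0068  0.003 ] F [-13.3   2.8  15.4] w 0.0152 q [-0.44  0.42  1.81 -0.    0.92 -0.32]
gauge [-0.0136 -0.0027] Fg -13.6 1.2
```

>>> send_rows(delta_pos=[[0,0,-0.001],[0,0,0],[0,0,0]], angular=[[0,0,0],[0,0,0],[0,0,0]])

```text
clock: 10.85
position: [0.5272, -0.1735, 0.0612]
ee_rot: [-0.001, 0.998, -0.06, -0.002]
contact_force: [-4.8, 3.0, 4.0]
width: 0.015
```

```bash
python3 -c "
from h import *
gs()"
```

```text
t 10.85 [ 0.5272 -0.1735  0.0612] yaw -0.1192 tilt [-0.0047  0.0025] F [-4.8  3.   4. ] w 0.015 q [-0.44  0.42  1.81  0.    0.92 -0.32]
gauge [-0.0135 -0.0028] Fg -5.1 2.4
```

```bash
python3 -c "
from h import *
im=manip.get_image('side');crop(im,290,220,170,130,4,'s6.png')
cv2.imwrite('pics/w6.png',manip.get_image('wrist'))
im=manip.get_image('top');crop(im,340,170,120,120,5,'t6.png')"
```

```text
(no output)
```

View pics/s6.png

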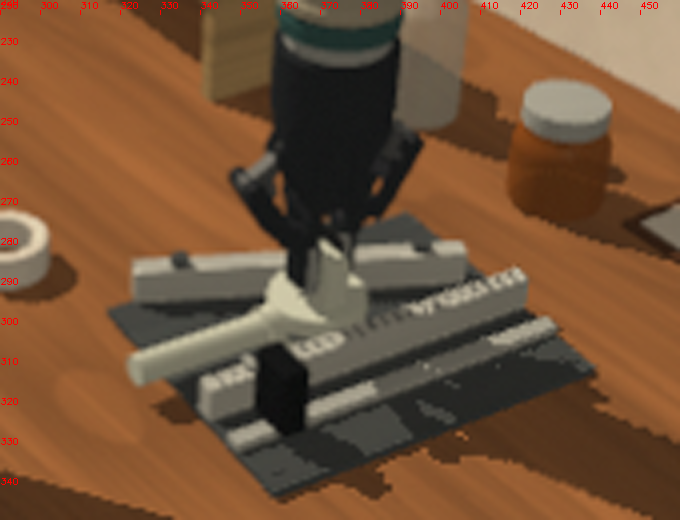

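View pics/w6.png

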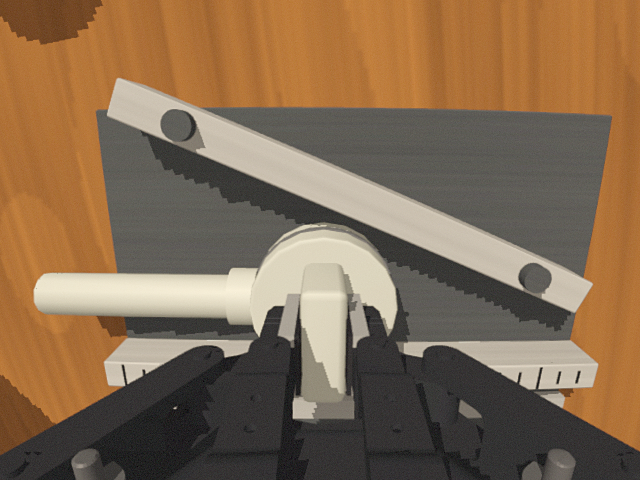

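View pics/t6.png

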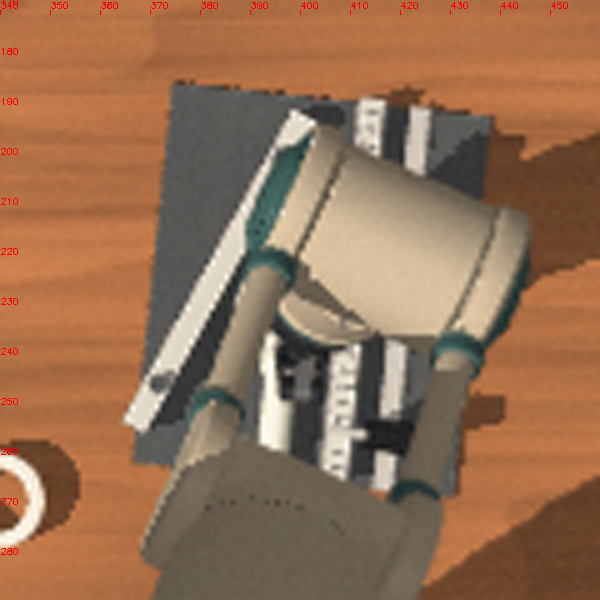

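Run:
```python
from h import *
im=cv2.imread('pics/w6.png');crop(im,240,180,200,150,4,'w6c.png')
g=lambda u,v,z:w2g(atz('wrist',u,v,z)).round(4)
print('wall bottom',g(130,338,.006),g(575,341,.006),'top',g(108,362,.03),g(595,365,.03))
f=[g(108,115,.03),g(575,312,.03)];print('fence',f)
a,b=f;m=(b[1]-a[1])/(b[0]-a[0])
k=.032*np.sqrt(1+m*m); print(m,'wedge x', a[0]+(-.004+k-a[1])/m)
print('plate',g(97,111,.006),g(611,116,.006))
```

```text
wall bottom [-0.1186 -0.0362] [ 0.1229 -0.0375] top [-0.1177 -0.0359] [ 0.118  -0.0371]
fence [array([-0.1004,  0.0764]), array([ 0.1014, -0.0086])]
-0.421209117938553 wedge x 0.008042968228899966
plate [-0.1189  0.0799] [0.1196 0.0793]
```

View pics/w6c.png

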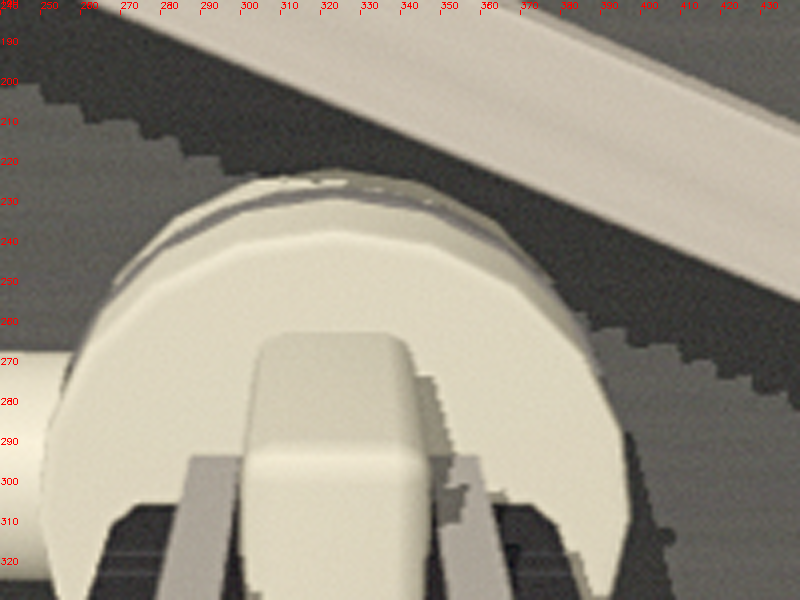

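The housing isn't touching the fence yet: there's a visible gap, and the wedge should be near gauge x = 8 mm. The resistance is drag from pressing down, so I'll ease that off a little and go on.

>>> send_rows(delta_pos=[[0,0,-0.002],[0.008,0,0],[0.01,0,0],[0.01,0,0],[0,0,0]], angular=[[0,0,0],[0,0,0],[0,0,0],[0,0,0],[0,0,0]])

```text
clock: 11.42
position: [0.5419, -0.1754, 0.0622]
ee_rot: [-0.001, 0.998, -0.06, 0.001]
contact_force: [0.6, 3.9, -2.6]
width: 0.0153
```

```bash
python3 -c "
from h import *
gs()"
```

```text
t 11.42 [ 0.5419 -0.1754  0.0622] yaw -0.1198 tilt [0.0016 0.0013] F [ 0.6  3.9 -2.6] w 0.0153 q [-0.44  0.43  1.78  0.    0.93 -0.32]
gauge [ 0.0013 -0.0029] Fg 0.1 3.9
```

>>> send_rows(delta_pos=[[0.003,0,0.002],[0.005,0,0],[0.005,0,0],[0.003,0,0],[0,0,0]], angular=[[0,0,0],[0,0,0],[0,0,0],[0,0,0],[0,0,0]])

```text
clock: 11.83
position: [0.5472, -0.1761, 0.0616]
ee_rot: [-0.001, 0.998, -0.06, 0.0]
contact_force: [-1.5, 4.1, -1.5]
width: 0.015
```

```bash
python3 -c "
from h import *
gs()"
```

```text
t 11.83 [ 0.5472 -0.1761  0.0616] yaw -0.1196 tilt [0.0006 0.0011] F [-1.5  4.1 -1.5] w 0.015 q [-0.43  0.44  1.77  0.    0.93 -0.31]
gauge [ 0.0067 -0.003 ] Fg -2.0 3.9
```

>>> send_rows(delta_pos=[[0.002,0,0.001],[0.002,0,0.001],[0.001,0,0],[0,0,0]], angular=[[0,0,0],[0,0,0],[0,0,0],[0,0,0]])

```text
clock: 12.17
position: [0.5475, -0.1762, 0.0612]
ee_rot: [-0.001, 0.998, -0.06, -0.001]
contact_force: [-6.2, 3.9, 3.9]
width: 0.0156
```

```bash
python3 -c "
from h import *
gs()
im=manip.get_image('wrist');crop(im,240,180,200,150,4,'w7.png')"
```

```text
t 12.17 [ 0.5475 -0.1762  0.0612] yaw -0.1192 tilt [-0.0024  0.0014] F [-6.2  3.9  3.9] w 0.0156 q [-0.43  0.44  1.77  0.    0.94 -0.31]
gauge [ 0.007  -0.0029] Fg -6.6 3.1
```

View pics/w7.png

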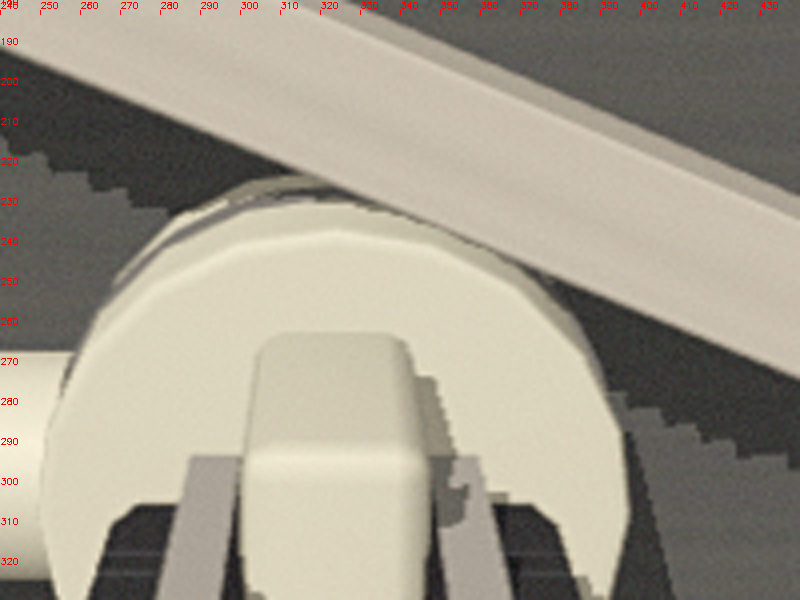

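It now meets the fence as well as the wall at x ≈ 7 mm, where I predicted. I'll give it a small extra push, ease off and check that it holds.

>>> send_rows(delta_pos=[[0.001,0,-0.001],[0.001,-0.001,0],[0,0,0],[0,0,0]], angular=[[0,0,0],[0,0,0],[0,0,0],[0,0,0]])

```text
clock: 12.55
position: [0.5476, -0.1761, 0.0613]
ee_rot: [-0.0, 0.998, -0.059, -0.002]
contact_force: [-5.4, 3.0, 1.8]
width: 0.0153
```

```bash
python3 -c "
from h import *
gs()"
```

```text
t 12.55 [ 0.5476 -0.1761  0.0613] yaw -0.1189 tilt [-0.0039  0.001 ] F [-5.4  3.   1.8] w 0.0153 q [-0.43  0.44  1.76 -0.    0.94 -0.31]
gauge [ 0.0071 -0.0029] Fg -5.7 2.3
```

>>> send_rows(delta_pos=[[0.001,-0.001,0],[0.001,0,0],[0,0,0],[0,0,0]], angular=[[0,0,0],[0,0,0],[0,0,0],[0,0,0]])

```text
clock: 12.88
position: [0.5477, -0.1761, 0.0613]
ee_rot: [-0.0, 0.998, -0.059, -0.003]
contact_force: [-6.4, 1.9, 2.6]
width: 0.0149
```

```bash
python3 -c "
from h import *
gs()"
```

```text
t 12.88 [ 0.5477 -0.1761  0.0613] yaw -0.1185 tilt [-0.0053  0.0006] F [-6.4  1.9  2.6] w 0.0149 q [-0.43  0.44  1.76 -0.    0.94 -0.31]
gauge [ 0.0072 -0.0029] Fg -6.6 1.1
```

Wedged with 6.6 N. Now release and rise.

>>> send_rows(delta_pos=[[0,0,0],[0,0,0],[0,0,0],[0,0,0]], angular=[[0,0,0],[0,0,0],[0,0,0],[0,0,0]], hand=45)

```text
clock: 13.22
position: [0.5522, -0.1769, 0.062]
ee_rot: [0.0, 0.998, -0.06, 0.002]
contact_force: [-0.9, 0.1, -0.1]
width: 0.0448
```

>>> send_rows(delta_pos=[[0,0,-0.04],[0,0,-0.08],[0,0,-0.09],[0,0,-0.09],[0,0,0]], angular=[[0,0,0],[0,0,0],[0,0,0],[0,0,0],[0,0,0]])

```text
clock: 13.63
position: [0.5555, -0.1783, 0.1893]
ee_rot: [0.003, 0.998, -0.06, 0.008]
contact_force: [1.3, -0.5, 0.7]
width: 0.0451
```

>>> send_rows(delta_pos=[[0,0,0],[0,0,0]], angular=[[0,0,0],[0,0,0]])

```text
clock: 13.8
position: [0.5507, -0.1761, 0.1813]
ee_rot: [-0.0, 0.998, -0.06, 0.001]
contact_force: [-0.3, -0.4, 0.1]
width: 0.0448
```

```bash
python3 -c "
from h import *
import pickle
gs()
c=manip.calibration('wrist');pickle.dump(c,open('w8.pkl','wb'))
im=manip.get_image('wrist');cv2.imwrite('pics/w8.png',im)
im=manip.get_image('side');crop(im,290,220,170,130,4,'s8.png')"
```

```text
t 13.8 [ 0.5507 -0.1761  0.1813] yaw -0.1195 tilt [0.0015 0.0003] F [-0.3 -0.4  0.1] w 0.0448 q [-0.43  0.33  1.61  0.    1.21 -0.31]
gauge [ 0.0102 -0.0025] Fg -0.3 -0.4
```

View pics/w8.png

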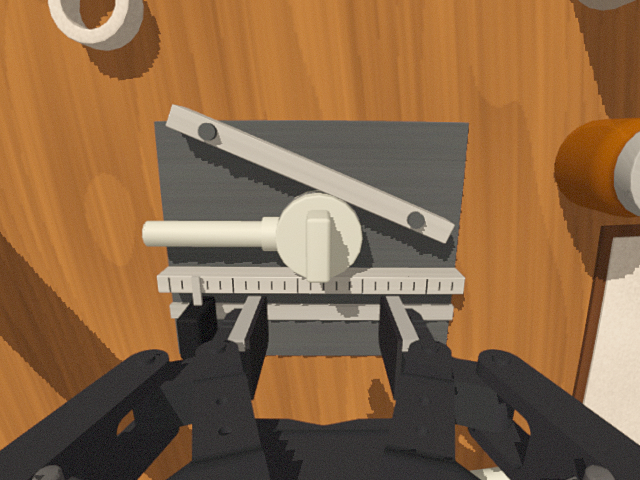

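View pics/s8.png

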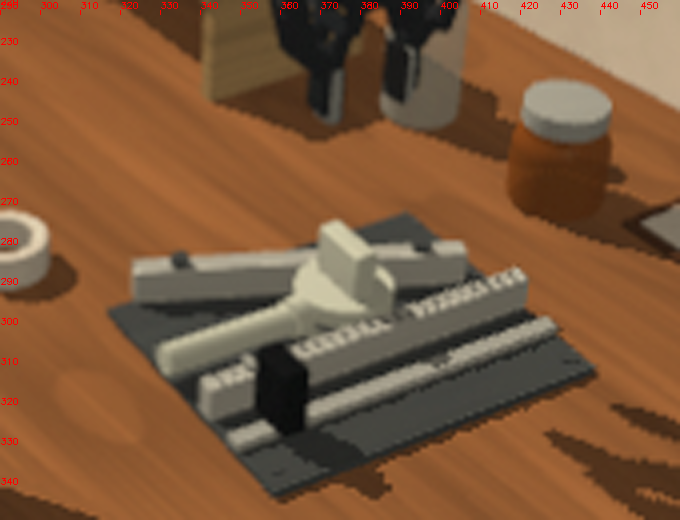

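```bash
python3 -c "
from h import *
im=cv2.imread('pics/w8.png');crop(im,260,180,110,120,6,'w8a.png');crop(im,150,255,140,100,5,'w8b.png')"
```

```text
(no output)
```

View pics/w8a.png

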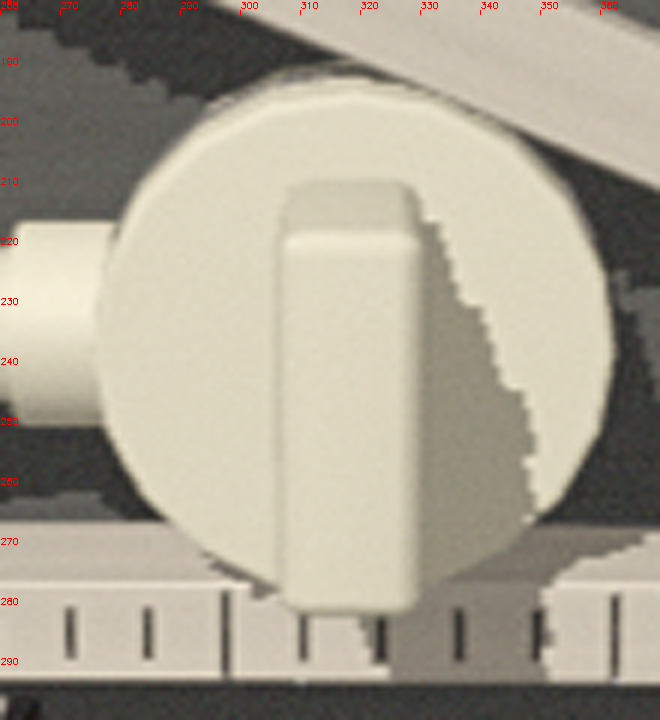

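View pics/w8b.png

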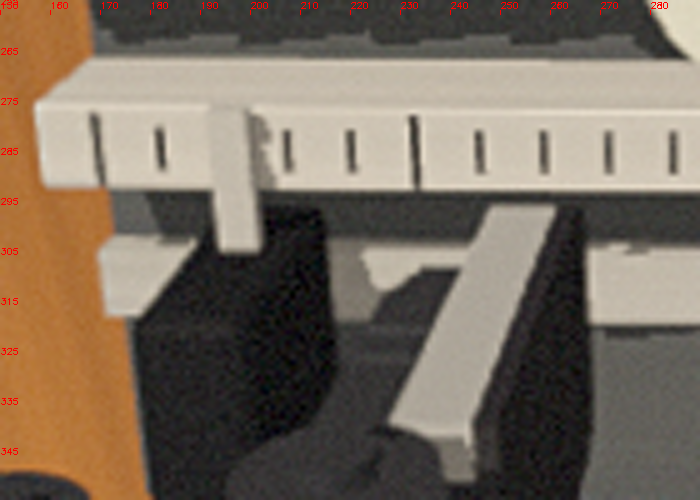

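Run:
```python
from h import *
import pickle;c=pickle.load(open('w8.pkl','rb'))
g=lambda u,v,z:w2g(atz('wrist',u,v,z,c)).round(4)
l,r=g(276.0,238,.036),g(362,238,.036);print('housing',l,r,(l+r)/2)
print('grip top corners',g(307,220,.07),g(328.5,220,.07),g(306.5,281,.07),g(328.5,281,.07))
for u in (169,233,297,361.7): print('long tick',u,g(u,285,.03))
print('finger',g(191.5,276,.034),g(198.8,276,.034),g(194,300,.034),g(202,300,.034))
print('plate',g(155,121.5,.006),g(468.5,123.5,.006))
```

```text
housing [-0.0248 -0.0035] [ 0.0379 -0.0034] [ 0.00655 -0.00345]
grip top corners [-0.0007  0.017 ] [0.0129 0.0171] [-0.0014 -0.0239] [ 0.0131 -0.0239]
long tick 169 [-0.1109 -0.0432]
long tick 233 [-0.0603 -0.0428]
long tick 297 [-0.0106 -0.0426]
long tick 361.7 [ 0.0395 -0.0425]
finger [-0.0908 -0.0341] [-0.0851 -0.034 ] [-0.0907 -0.0539] [-0.0844 -0.0539]
plate [-0.1186  0.0802] [0.1198 0.0789]
```

Run:
```python
from h import *
P=g2w(-.0875,-.077);print(P)
plan([([*P[:2],.16],-.121),([*P[:2],.052],-.121)],[35,27])
```

```text
[ 0.44474548 -0.23827533  0.        ]
[[-0.061, 0.047, 0.012], [-0.061, 0.047, 0.012], [-0.061, 0.047, 0.012], [-0.061, 0.047, 0.012], [-0.0, -0.0, 0.054]] | [[-0.0, 0.01, 0.0], [-0.0, 0.01, 0.0], [-0.0, 0.01, 0.0], [-0.0, 0.01, 0.0], [0.0, -0.0, -0.0]]
[[-0.0, -0.0, 0.054], [-0.0, -0.0, 0.054], [-0.0, -0.0, 0.054], [-0.0, -0.0, 0.054]] | [[0.0, -0.0, -0.0], [0.0, -0.0, -0.0], [0.0, -0.0, -0.0], [0.0, -0.0, -0.0]]
```

>>> send_rows(delta_pos=[[-0.061,0.047,0.012],[-0.061,0.047,0.012],[-0.061,0.047,0.012],[-0.061,0.047,0.012],[0,0,0]], angular=[[0,0,0],[0,0,0],[0,0,0],[0,0,0],[0,0,0]])

```text
clock: 14.32
position: [0.4391, -0.2395, 0.1593]
ee_rot: [-0.001, 0.998, -0.061, -0.004]
contact_force: [-1.3, -0.3, 0.0]
width: 0.045
```

>>> send_rows(delta_pos=[[0,0,0],[0,0,0]], angular=[[0,0,0],[0,0,0]])

```text
clock: 14.48
position: [0.445, -0.2389, 0.1613]
ee_rot: [-0.001, 0.998, -0.06, 0.0]
contact_force: [-0.0, -0.8, 0.2]
width: 0.0451
```

```bash
python3 -c "
from h import *
gs()
P=g2w(-.0875,-.077)
plan([([*P[:2],.1],-.121),([*P[:2],.052],-.121)],[32,27])
cv2.imwrite('pics/w9.png',manip.get_image('wrist'))"
```

```text
t 14.48 [ 0.445  -0.2389  0.1613] yaw -0.1204 tilt [0.0006 0.0017] F [-0.  -0.8  0.2] w 0.0451 q [-0.63  0.24  1.79  0.    1.11 -0.51]
gauge [-0.0871 -0.0776] Fg 0.1 -0.8
[[-0.0, -0.001, 0.077], [-0.0, -0.001, 0.077], [-0.0, -0.0, 0.06], [-0.0, -0.0, 0.06]] | [[-0.01, -0.0, 0.0], [-0.01, -0.0, 0.0], [0.0, -0.0, 0.0], [0.0, -0.0, 0.0]]
```

View pics/w9.png

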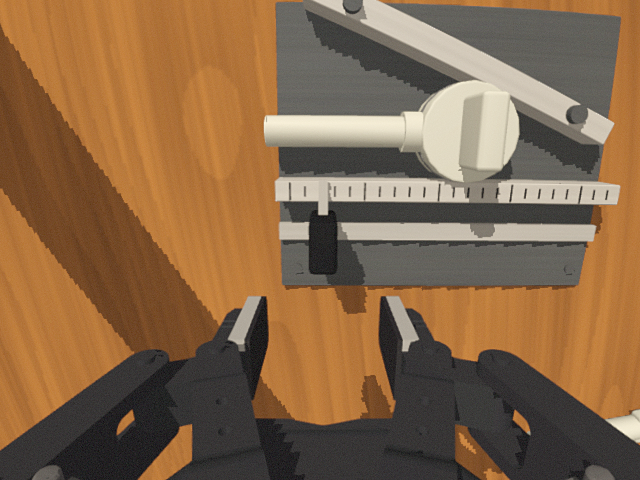

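The black pointer block at (323,243) is centred between the jaws in x, and the wedged filter sits at (468,131). Descending onto the block.

>>> send_rows(delta_pos=[[0,0,0.07],[0,0,0.077],[0,0,0.067],[0,0,0.057],[0,0,0]], angular=[[0,0,0],[0,0,0],[0,0,0],[0,0,0],[0,0,0]])

```text
clock: 14.95
position: [0.4433, -0.2364, 0.0496]
ee_rot: [-0.003, 0.998, -0.059, -0.003]
contact_force: [-0.2, 0.6, 0.0]
width: 0.0445
```

>>> send_rows(delta_pos=[[0,0,0],[0,0,0],[0,0,0],[0,0,0],[0,0,0]], angular=[[0,0,0],[0,0,0],[0,0,0],[0,0,0],[0,0,0]], hand=0, squeeze=20)

```text
clock: 15.37
position: [0.4461, -0.2393, 0.0548]
ee_rot: [0.0, 0.998, -0.06, 0.002]
contact_force: [1.4, 1.6, 0.5]
width: 0.0174
```

```bash
python3 -c "
from h import *
gs()
P=manip.get_state()['position'];G=w2g(P);Q=g2w(.0065,G[1])
plan([([*Q[:2],P[2]],-.121)],[15])"
```

```text
t 15.37 [ 0.4461 -0.2393  0.0548] yaw -0.12 tilt [ 0.0039 -0.0005] F [1.4 1.6 0.5] w 0.0174 q [-0.63  0.37  1.93  0.    0.84 -0.51]
gauge [-0.086  -0.0778] Fg 1.2 1.8
[[0.033, 0.0, 0.0], [0.033, 0.0, 0.0], [0.033, 0.0, 0.0], [0.033, 0.0, 0.0], [0.033, 0.0, 0.0]] | [[0.0, -0.01, 0.0], [0.0, -0.01, 0.0], [0.0, -0.01, 0.0], [0.0, -0.01, 0.0], [0.0, -0.01, 0.0]]
[[0.033, 0.0, 0.0], [0.033, 0.0, 0.0]] | [[0.0, -0.01, 0.0], [0.0, -0.01, 0.0]]
```

>>> send_rows(delta_pos=[[0.02,0,0],[0.04,0,0],[0.05,0,0],[0.05,0,0],[0.04,0,0]], angular=[[0,0,0],[0,0,0],[0,0,0],[0,0,0],[0,0,0]])

```text
clock: 15.78
position: [0.526, -0.2493, 0.0548]
ee_rot: [0.0, 0.998, -0.06, 0.001]
contact_force: [-2.1, -1.2, 5.3]
width: 0.0174
```

>>> send_rows(delta_pos=[[0.02,0,0],[0.01,0,0],[0,0,0],[0,0,0],[0,0,0]], angular=[[0,0,0],[0,0,0],[0,0,0],[0,0,0],[0,0,0]])

```text
clock: 16.2
position: [0.5374, -0.2507, 0.0547]
ee_rot: [0.0, 0.998, -0.06, 0.002]
contact_force: [0.8, -2.0, 5.2]
width: 0.0179
```

```bash
python3 -c "
from h import *
gs()"
```

```text
t 16.2 [ 0.5374 -0.2507  0.0547] yaw -0.1198 tilt [ 0.0039 -0.0012] F [ 0.8 -2.   5.2] w 0.0179 q [-0.55  0.47  1.74  0.    0.93 -0.44]
gauge [ 0.006  -0.0782] Fg 1.0 -1.9
```

>>> send_rows(delta_pos=[[0,0,0],[0,0,0],[0,0,0],[0,0,0]], angular=[[0,0,0],[0,0,0],[0,0,0],[0,0,0]], hand=45)

```text
clock: 16.53
position: [0.5356, -0.2496, 0.0532]
ee_rot: [-0.001, 0.998, -0.06, -0.0]
contact_force: [-0.3, 0.1, 0.7]
width: 0.0451
```

>>> send_rows(delta_pos=[[0,0,-0.05],[0,0.01,-0.08],[0,0.02,-0.08],[0,0.02,-0.05],[0,0,0]], angular=[[0,0,0],[0,0,0],[0,0,0],[0,0,0],[0,0,0]])

```text
clock: 16.95
position: [0.5362, -0.2728, 0.1626]
ee_rot: [0.003, 0.998, -0.06, 0.005]
contact_force: [0.4, -1.1, -0.2]
width: 0.0448
```

>>> send_rows(delta_pos=[[0,0,0],[0,0,0]], angular=[[0,0,0],[0,0,0]])

```text
clock: 17.12
position: [0.5328, -0.2691, 0.1565]
ee_rot: [-0.001, 0.998, -0.06, -0.001]
contact_force: [0.8, 0.7, -0.9]
width: 0.045
```

```bash
python3 -c "
from h import *
import pickle
gs()
c=manip.calibration('wrist');pickle.dump(c,open('w10.pkl','wb'))
im=manip.get_image('wrist');cv2.imwrite('pics/w10.png',im)
crop(im,250,60,160,120,5,'w10c.png')
crop(im,250,150,160,120,5,'w10d.png')"
```

```text
t 17.12 [ 0.5328 -0.2691  0.1565] yaw -0.1198 tilt [-0.0011  0.0024] F [ 0.8  0.7 -0.9] w 0.045 q [-0.59  0.37  1.6   0.    1.17 -0.47]
gauge [ 0.0037 -0.097 ] Fg 0.7 0.8
```

View pics/w10.png

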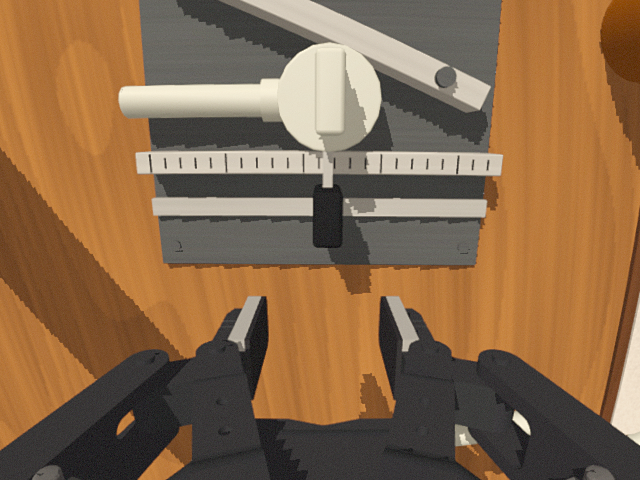

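View pics/w10c.png

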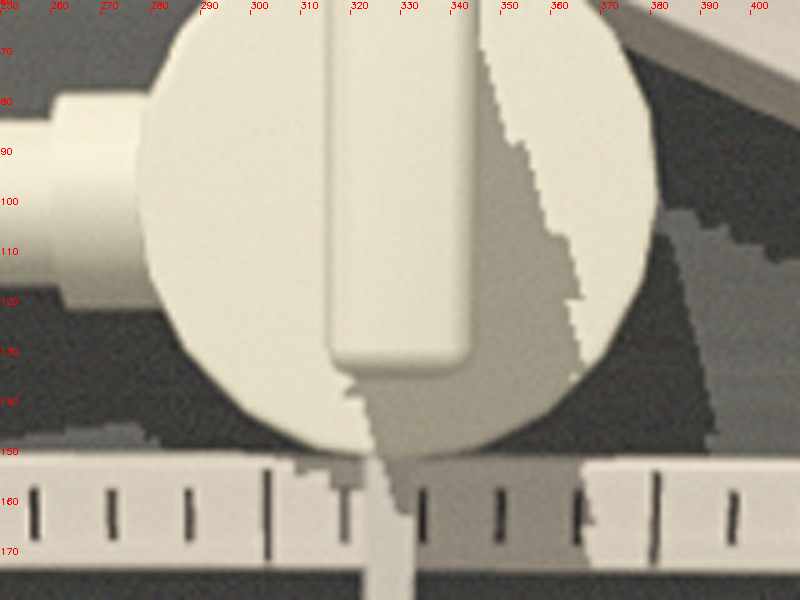

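View pics/w10d.png

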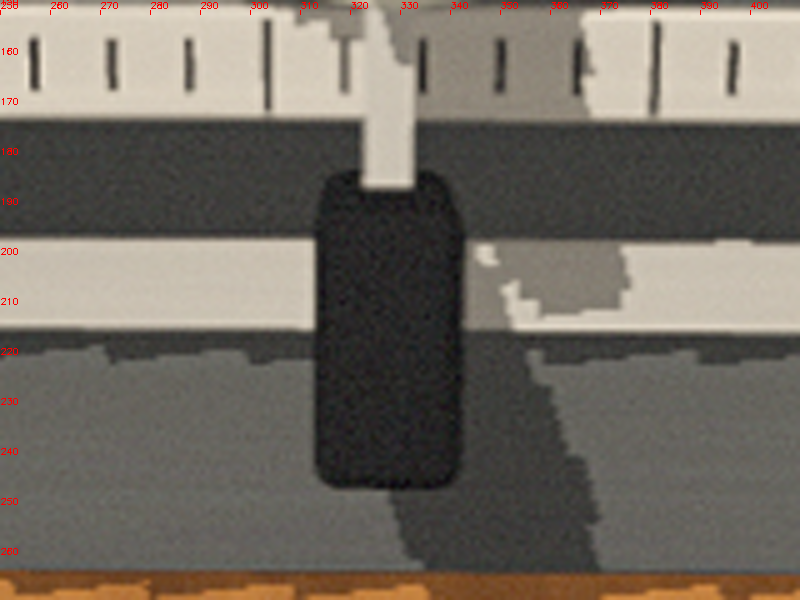

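Run:
```python
from h import *
import pickle;c=pickle.load(open('w10.pkl','rb'))
g=lambda u,v,z:w2g(atz('wrist',u,v,z,c)).round(4)
l,r=g(277.2,97,.036),g(381.3,100,.036);print('housing',l,r,(l+r)/2)
print('grip near end',(g(315.3,128,.069)+g(343,128,.069))/2)
print('finger',(g(322.6,180,.034)+g(332.8,180,.034))/2,(g(322.6,165,.034)+g(332.5,165,.034))/2)
print('block top',(g(313,220,.06)+g(342,220,.06))/2)
print('ticks',g(301.8,163,.03),g(379.3,163,.03),g(332,160,.03))
```

```text
housing [-0.0254 -0.003 ] [ 0.0378 -0.0046] [ 0.0062 -0.0038]
grip near end [ 0.0058  -0.02215]
finger [ 0.0055 -0.0534] [ 0.00535 -0.0439 ]
block top [ 0.00525 -0.0741 ]
ticks [-0.0112 -0.0429] [ 0.0388 -0.0427] [ 0.0083 -0.041 ]
```

Pointer finger at gauge x ≈ 5.4 mm and filter centre at ≈ 6.2 mm, so they agree within measurement error. I'll move the arm clear and take one last look.

>>> send_rows(delta_pos=[[-0.05,0,-0.06],[-0.08,0,-0.06],[-0.09,0,-0.05],[-0.09,0,-0.03],[-0.05,0,0]], angular=[[0,0,0],[0,0,0],[0,0,0],[0,0,0],[0,0,0]])

```text
clock: 17.58
position: [0.3879, -0.2516, 0.2383]
ee_rot: [-0.0, 0.998, -0.06, -0.0]
contact_force: [0.5, -0.7, -0.5]
width: 0.045
```

>>> send_rows(delta_pos=[[-0.03,0,0],[0,0,0],[0,0,0]], angular=[[0,0,0],[0,0,0],[0,0,0]])

```text
clock: 17.83
position: [0.379, -0.2511, 0.2366]
ee_rot: [-0.001, 0.998, -0.06, 0.0]
contact_force: [1.0, 0.4, -0.8]
width: 0.0449
```

```bash
python3 -c "
from h import *
gs()
cv2.imwrite('pics/tf.png',manip.get_image('top'));im=manip.get_image('side');cv2.imwrite('pics/sf.png',im)
crop(cv2.imread('pics/tf.png'),355,180,90,95,6,'tfc.png')"
```

```text
t 17.83 [ 0.379  -0.2511  0.2366] yaw -0.1202 tilt [0.0007 0.0018] F [ 1.   0.4 -0.8] w 0.0449 q [-0.74  0.1   1.77  0.    1.27 -0.62]
gauge [-0.1512 -0.0976] Fg 0.9 0.5
```

View pics/tf.png

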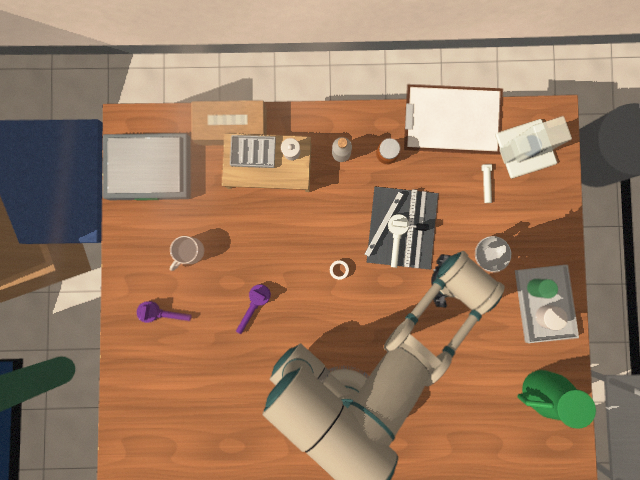

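View pics/sf.png

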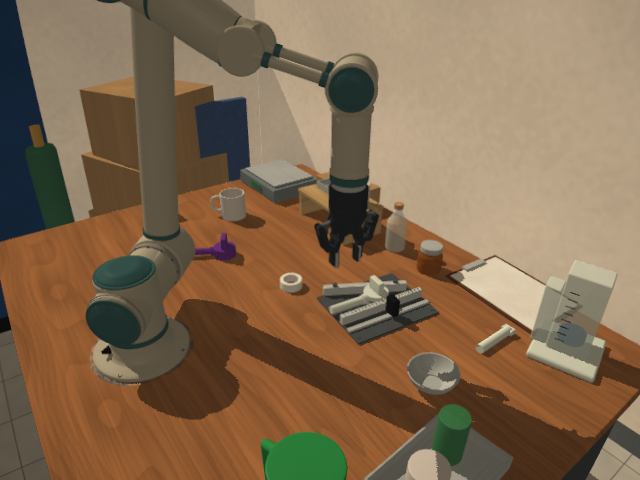

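View pics/tfc.png

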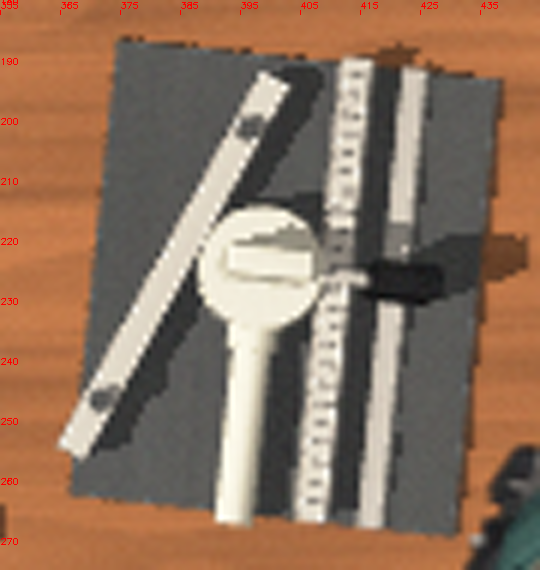

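The filter touches both walls at (398,225), the pointer finger is in line at about (412,225), and the bystanders are where they began. Handing in.

```bash
python3 -c "
from rig import manip
print(manip.sign_off(), manip.get_state()['clock'])"
```

```text
the job is handed in; nothing more can be done
the job is handed in; nothing more can be done
```

I finished the job in order and handed it in. The clock read about 18 s at my last check, against the 54 s limit.

- **Pull-out:** I pulled the filter out by its tube and left it lying free on the counter, clear of the shelf.
- **Wedging:** I picked it up by the finger grip, stood it in the wide end of the slot and slid it along the straight wall until it wedged. It sat at gauge x ≈ 6–7 mm and held against about 6.6 N before I let go.
- **Pointer:** I slid the pointer into line, released it and backed the arm away.

**Last checks:**
- **Wedge:** The final pictures show the filter against both walls.
- **Pointer reading:** The pointer finger read x ≈ 5.4 mm and the filter centre ≈ 6.2 mm. That 0.8 mm gap is within measurement error, so I left it.
- **Bystanders:** Comparing the start and end pictures by eye, none of the other things moved.

**What disagreed:**
- **Fence angle:** The fence measured about 0.40 rad from the straight wall, not the 0.197 rad given. The wedge point was still where the pictures predicted, about 8 mm.
- **Slide drag:** The slide stalled once at x ≈ -13 mm because I was pressing down too hard. The force passed 15 N briefly. I eased off and carried on; a picture showed the fence was not yet touched.

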